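Clear the labelling machine's catch tray

TASK

Push the labelling machine's red-ball switch fully over to hold (away from you) before you touch anything in its catch tray. Then pack every finished carton right way up, flat on the floor of the blue tote in a single layer, and stand every capped tube in the orange holder cup, foot on the bottom and cap up. When the tray is empty, pull the switch fully back to run; leave the bottle and the tip box alone.

Things in the scene. Friction and masses are not known exactly. Their poses are not given: they have to be found in the camera images.
- machine: labelling machine, fixed. Origin: on the bench under the middle of its catch tray; x points from the tray to the housing (away from the robot), y left, z up. Grey housing 200 mm tall, 440 wide, begins 265 mm from the origin along x. Behind the tray: a steel chute (x 120 to 265, y -20 to 140 mm, 20 to 100 high) and a 65 mm high switch pedestal (x 105 to 175, y -155 to -75 mm).
- tray_floor (a point): centre of the catch tray's floor, 6 mm above the bench, machine's axes. The open steel tray is 240 (x) x 320 (y) mm outside, walls 5 mm thick, rim 22 mm above the bench.
- switch (a joint): hold switch of the machine: a toggle lever with a red ball, pivoted 62 mm above the bench on the pedestal behind the tray, swinging in the machine's x-z plane. 0 = run (it leans 0.5 rad towards the robot, machine -x), 1.0 rad = hold (it leans 0.5 rad away from the robot, machine +x). Light friction, under 2 N at the ball; it stays where it is left.
- switch_tip (a point): centre of the red ball (26 mm across) at the end of the switch lever, 80 mm from its pivot, about 132 mm above the bench at both ends of the swing; the rod under it is 10 mm thick
- tote_in (a point): centre of the inner floor (5 mm above the bench) of the blue open tote, fixed; inside 240 (x) x 200 (y) mm, walls 5 mm thick, rim 62 mm above the bench; axes along its sides, z up
- cup_floor (a point): centre of the inner floor (6 mm above the bench) of the orange holder cup, fixed, round; z up
- cup_mouth (a point): centre of the mouth of the orange holder cup, 100 mm above the bench; inside diameter 80 mm, wall 4 mm, on a foot disc of 110 mm, 4 mm high
- carton1_c (a point): centre of a finished white carton with green band and a blue stripe across its top, rigid, 60 (x) x 42 (y) x 45 (z) mm, about 0.09 kg; z points out of its top. Two to four of the four cartons are present.
- carton2_c (a point): centre of a finished white carton with green band and a blue stripe across its top, rigid, 60 (x) x 42 (y) x 45 (z) mm, about 0.09 kg; z points out of its top. Two to four of the four cartons are present.
- carton3_c (a point): centre of a finished white carton with green band and a blue stripe across its top, rigid, 60 (x) x 42 (y) x 45 (z) mm, about 0.09 kg; z points out of its top. Two to four of the four cartons are present.
- carton4_c (a point): centre of a finished white carton with green band and a blue stripe across its top, rigid, 60 (x) x 42 (y) x 45 (z) mm, about 0.09 kg; z points out of its top. Two to four of the four cartons are present.
- tube1_c (a point): centre of a finished capped sample tube, rigid, 150 mm long, about 0.05 kg; x runs along it to the red cap. Round tube 18 mm across with a round bottom (the foot), 120 long; then a square cap 18 x 18 mm, 30 long, whose flats keep it from rolling. In the tray it lies with its axis 9 mm above the floor, cap end away from the robot. Two or three of three are present.
- tube1_foot (a point): middle of that tube's foot (the end without cap), 75 mm from its centre
- tube2_c (a point): centre of a finished capped sample tube, rigid, 150 mm long, about 0.05 kg; x runs along it to the red cap. Round tube 18 mm across with a round bottom (the foot), 120 long; then a square cap 18 x 18 mm, 30 long, whose flats keep it from rolling. In the tray it lies with its axis 9 mm above the floor, cap end away from the robot. Two or three of three are present.
- tube2_foot (a point): middle of that tube's foot (the end without cap), 75 mm from its centre
- tube3_c (a point): centre of a finished capped sample tube, rigid, 150 mm long, about 0.05 kg; x runs along it to the red cap. Round tube 18 mm across with a round bottom (the foot), 120 long; then a square cap 18 x 18 mm, 30 long, whose flats keep it from rolling. In the tray it lies with its axis 9 mm above the floor, cap end away from the robot. Two or three of three are present.
- tube3_foot (a point): middle of that tube's foot (the end without cap), 75 mm from its centre
- reagent_c (a point): middle of an amber reagent bottle standing on the bench, 64 mm across, 150 mm tall; leave alone
- tip_box_c (a point): centre of the yellow open pipette-tip box on the bench, 120 x 85 x 55 mm; leave alone
Mind the look-alikes: they are no part of the job. Leave any purple or yellow look-alike of the part that bears tube2_c alone. What is shaped like the part that bears carton3_c but black or turquoise is not meant.

How it is judged:
By the outcome, as a careful person would: the job done as asked, in the order asked, and still so for the second after the job is handed in, with the robot touching nothing.
Of carton1, carton2, carton3, carton4 only 2 to 4 are there at a start; the rules pass over those that are not, and their reading is None.
Of tube1, tube2, tube3 only 2 to 3 are there at a start; the rules pass over those that are not, and their reading is None.
At some moment in a run one of carton1, carton2, carton3, carton4 may be knocked a few centimetres aside while the robot is not near it.
Once in a run the grip may slacken for a moment while it holds something.
It also fails if it takes over 210 s, if anything falls off the work surface, if the arm or the gripper's body presses on something with over 40 N, if the wrist force passes 120 N, or if a joint passes its speed limit or range.

ROBOT

A 6-joint arm with a two-finger parallel gripper is mounted at the origin on the work surface. World frame = base frame: x ahead of the robot, y to its left, z up, the work surface at z = 0. Lengths are in mm, angles in degrees, forces in N, time in s.
With the tool pointing down it reaches from about 300 to 875 mm from the base axis. Payload 4.2 kg.
Tool frame: the origin (TCP) lies at the very end of the fingers, on their centre line; the grasp point (between the pads) lies 19 mm behind it; z points along the fingers, x is the direction in which the jaws open and shut, and the axes are right-handed (so a half turn about z gives the same grasp; the last joint's range is limited). The gripper opens to 85 mm and grips with 20 to 120 N. Pads are 22 mm wide; open, the fingers measure 114 mm over their backs; the gripper's body (76 mm by 85 mm) begins 54 mm behind the grasp point. The pads swing forward as they close: fully open they stand 13 mm farther back than shut.
Start: joints at [75.459, 18.312, 89.639, -0, 72.044, -1.146], TCP at [133.214, 559.37, 231.338] pointing down, gripper open.
Joint ranges: [-177.97, 177.97], [-48.28, 115.42], [12.27, 149.76], [-77.06, 257.06], [2.81, 150.46], [-146.56, 146.56]. Speed limits (degrees/s): [147.25, 147.25, 180, 180, 180, 180].

INTERFACE

Orientations are given as [roll, pitch, yaw] about the fixed x, y, z axes, in that order (R = Rz(yaw) Ry(pitch) Rx(roll)).
In Python, from workcell import robot gives the robot as it stands.
- The arm moves only by the tool arm_command, never from a script. Its argument "rows" is a list of rows, each a list of 7 numbers: the shift along the tool's x, y, z in mm, then the turn, a rotation vector about the tool's x, y, z in degrees, then the opening in per cent of the stroke, from 0 (shut) to 100 (fully open). In form: [[x, y, z, rx, ry, rz, gripper], ...]. A call has 1 to 10 rows; each row is the pose to reach, as a shift and turn from the pose commanded when the call began, along the tool's axes at that moment; what a row does not reach only later rows make up. A row lasts 1/8 s, in which the tool goes at most 62.5 mm and 10.7 degrees, less where a joint would pass 70% of its speed; a pose out of reach is approached as far as the arm can. A call with a gripper value outside its range is refused whole. The fingers move at their own pace and stop on an object; "force" is the grip in N (left out, the last holds). Time passes only in rows, so rows that repeat a pose let the fingers close. It gives the time, the measured TCP pose, the force and the opening at its end, in the units of the state.
- robot.read_state(): the state, without advancing time (a new reading comes with each control period).
- robot.get_image(name): name is "side" or "top"; returns a dict with "color" (420x560x3 uint8, red, green, blue), "depth" (420x560 float32, mm along the optical axis (not along the pixel's ray), 0 where there is no reading), "fx", "fy", "cx", "cy" (pixels), "rvec" (rotation vector, rad) and "tvec" (3), from world to camera coordinates, as OpenCV has them. Camera axes: x right, y down, z forward; pixel columns grow to the right and rows downward; lengths in mm; the calibration is good to about 2 mm. A picture is of the moment at which its call begins.
- robot.close_job(): hands the job in, once; it reports no verdict.
Trained networks look in the newest picture that a camera, given by its name, has taken for a name from the list of things; names that differ only in an ending like _2 or _b are one class to them, and where a whole thing is asked for, a point or a joint stands for the part that bears it (a point fixed in the world has none). Each returns a list of dicts, best first, with "score" (0 to 1); they miss things now and then, are a little off and sometimes report something else, mostly with a low value. They report only what shows in the picture. A call takes as long as a camera call. They do not tell look-alikes from the thing itself.
- robot.boxes_of(camera, label): "extent" ([left, top, right, bottom] in pixels, round what is visible of it).
- robot.cut_out(camera, label): "region" (420x560 bool, what is visible of it) and "extent" ([left, top, right, bottom] in pixels, round what is visible of it).
The state is a dict: "time_s": time; "joint_positions": joint angles; "joint_vel": joint speeds; "effort": joint torques, N m; "tcp_pos": TCP position; "ee_rot": TCP orientation; "ft_force": force on the tool from outside, world axes, zero at the start; "wrist_torque": the same for the moment, N m; "width": finger opening in mm.
Only numpy, scipy, OpenCV 4.12 (cv2) and the standard library are available. Lean on these libraries where they do the work, as an engineer would, in place of code of your own. Each camera call takes 0.05 s, during which the arm holds its last target.

## Working session

There is one attempt and no reset: what is moved stays moved. The work goes in short steps, Python scripts to look and compute and a tool call to move; the robot and the scene stay as the last step left them, time stands still between calls to the robot, and variables do not carry over. Pictures are saved under pics/ and viewed, and the job is handed in when it is done.

Besides the shell and the picture viewer there is one more tool, called after "Emit:" as a command line: name --pt "numbers of a row" for each row, then --argument value for the rest. arm_command: Moves the arm, as the interface text tells. Its arguments: {"type":"object","properties":{"rows":{"type":"array","items":{"type":"array","items":{"type":"number"}}},"force":{"type":"number"}},"required":["rows"]}

```bash
ls; mkdir -p pics
cat > h.py <<'E'
import numpy as np, cv2
from workcell import robot
from scipy.spatial.transform import Rotation as Ro
def cam(n):
    im=robot.get_image(n); im['R']=cv2.Rodrigues(np.array(im['rvec'],float))[0]; im['t']=np.array(im['tvec'],float).reshape(3); return im
def save(im,name): cv2.imwrite('pics/'+name,cv2.cvtColor(im['color'],cv2.COLOR_RGB2BGR))
def cloud(im):
    d=im['depth']; v,u=np.mgrid[0:420,0:560]
    P=np.stack([(u-im['cx'])/im['fx']*d,(v-im['cy'])/im['fy']*d,d],-1)
    W=(P-im['t'])@im['R']; W[d==0]=np.nan; return W
E
python3 - <<'E'
from h import *
s=robot.read_state(); print({k:np.round(v,2) for k,v in s.items()})
for n in ['top','side']:
    im=cam(n); save(im,n+'0.png'); print(n,im['fx'],im['cx'],im['cy'],(-im['R'].T@im['t']).round(),im['R'].round(3).tolist())
E
```

```text
pics
{'time_s': np.float64(0.0), 'joint_positions': array([75.46, 18.35, 89.71, -0.  , 72.04, -1.15]), 'joint_vel': array([-0.03, -0.03, -0.09, -0.03, -0.  , -0.08]), 'effort': array([-0.000e+00, -4.155e+01, -2.342e+01, -0.000e+00,  1.000e-02,
        0.000e+00]), 'tcp_pos': array([133.11, 558.87, 230.47]), 'ee_rot': array([-1.80e+02,  1.00e-01,  7.66e+01]), 'ft_force': array([-0.38, -0.22,  0.42]), 'wrist_torque': array([-0.03,  0.05,  0.02]), 'width': np.float64(85.37)}
top 546.5602588317552 271.18037654636163 209.46607988578728 [ 225.   -2. 1482.] [[0.028, -1.0, 0.005], [-0.984, -0.028, -0.176], [0.176, 0.0, -0.984]]
side 450.29078759110973 286.5489293146374 204.429821682319 [ 310. -851. 1173.] [[0.985, -0.175, 0.011], [-0.129, -0.767, -0.628], [0.119, 0.617, -0.778]]
```

View pics/top0.png

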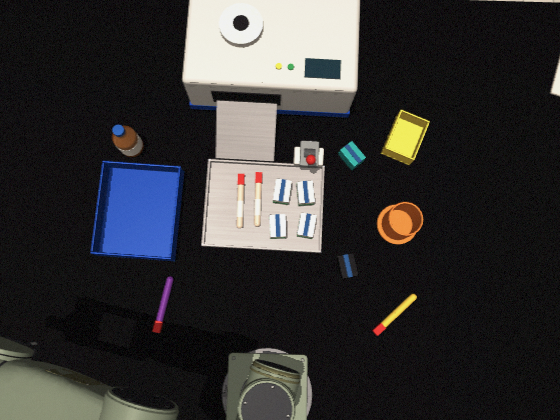

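View pics/side0.png

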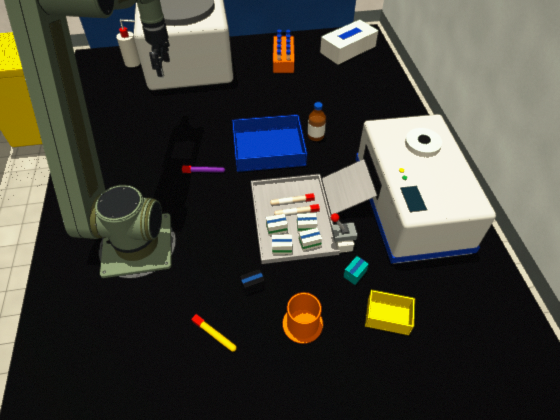

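Top view: tray around (263,205) with 2 tubes (240,200), (258,198) and 4 cartons (282,190), (306,193), (278,226), (307,225). The red switch ball is at (311,160), the tote at (138,210) and the cup at (400,220). The black and turquoise boxes and the purple and yellow tubes are decoys.

```bash
cat > m.py <<'E'
from h import *
import sys
def carts(im,W):
    out=[]
    for o in robot.cut_out('top','carton1_c'):
        m=o['region']; P=W[m]; P=P[~np.isnan(P[:,0])]
        if len(P)<20: continue
        zt=np.percentile(P[:,2],90); T=P[P[:,2]>zt-8]
        r=cv2.minAreaRect(T[:,:2].astype(np.float32))
        out.append((round(o['score'],2),o['extent'],T.mean(0).round(1),np.round(r[0],1),np.round(r[1],1),round(r[2],1)))
    return out
if __name__=='__main__':
    im=cam('top');W=cloud(im)
    for c in carts(im,W): print('C',*c)
    for o in robot.cut_out('top','tube1_c'):
        m=o['region'];P=W[m];P=P[~np.isnan(P[:,0])]
        r=cv2.minAreaRect(P[:,:2].astype(np.float32))
        print('T',round(o['score'],2),o['extent'],P.mean(0).round(1),np.round(r[0],1),np.round(r[1],1),round(r[2],1))
E
python3 - <<'E'
from m import *
im=cam('top');W=cloud(im)
for c in carts(im,W): print('C',*c)
for l in ['tube1_c','switch_tip','switch','tote_in','cup_mouth','machine','tray_floor','reagent_c','tip_box_c']:
    for o in robot.cut_out('top',l)[:5]:
        m=o['region'];P=W[m];P=P[~np.isnan(P[:,0])]
        r=cv2.minAreaRect(P[:,:2].astype(np.float32))
        print(l,round(o['score'],2),np.round(o['extent']),P.mean(0).round(1),np.round(r[0],1),np.round(r[1],1),round(r[2],1),'z',np.percentile(P[:,2],[5,95]).round())
c=im['color'].astype(int)
big=cv2.resize(im['color'][60:340,80:440],None,fx=2.2,fy=2.1,interpolation=cv2.INTER_CUBIC)
cv2.imwrite('pics/z0.png',big[...,::-1])
E
```

```text
C 0.89 [272.2, 177.6, 292.2, 207.1] [533.4 -29.2  52.8] [534.1 -29.2] [41.7 62.1] 83.4
tube1_c 0.8 [252. 171. 260. 225.] [512.8  35.8  22.7] [518.4  35.7] [ 18.9 156.7] 88.8 z [16. 29.]
tube1_c 0.23 [271. 180. 294. 207.] [530.4 -28.1  48.9] [539.3 -28.2] [44.1 72.3] 83.3 z [21. 57.]
switch_tip 0.58 [308. 153. 316. 164.] [596.6 -98.6 139.6] [ 602.7 -100.9] [22.3 37.8] 69.7 z [100. 149.]
tote_in 0.79 [ 92. 158. 185. 264.] [473.6 361.7  14.5] [478.  364.8] [235.6 271.4] 88.1 z [ 0. 61.]
cup_mouth 0.86 [380. 201. 421. 244.] [ 458.  -346.9   37.7] [ 462.5 -341.1] [113.3  94.9] 7.9 z [  2. 101.]
cup_mouth 0.31 [297. 214. 315. 238.] [439.  -94.8  50.1] [441.8 -96.4] [42.3 60.2] 80.6 z [33. 57.]
machine 0.77 [185.   0. 362. 253.] [737.4  16.5 122.9] [751.1  12.3] [510.7 750.7] 89.1 z [  4. 209.]
machine 0.49 [237. 174. 244. 229.] [507.7  83.1  22.5] [508.2  84.6] [146.3  22.1] 1.5 z [12. 29.]
tray_floor 0.57 [182.   0. 361. 254.] [741.5  16.6 125.2] [685.8   8.2] [633.5 490.5] 2.3 z [  4. 210.]
reagent_c 0.86 [114. 126. 144. 156.] [647.1 383.1  89.7] [666.9 402.5] [93.9 71.3] 61.3 z [ 10. 151.]
tip_box_c 0.69 [186.   2. 362. 252.] [736.9  16.7 122.8] [736.6  22.5] [509. 722.] 87.1 z [  4. 209.]
tip_box_c 0.55 [310. 151. 316. 165.] [597.2 -98.3 142.1] [604.5 -97.8] [37.2 20.7] 5.3 z [136. 149.]
```

View pics/z0.png

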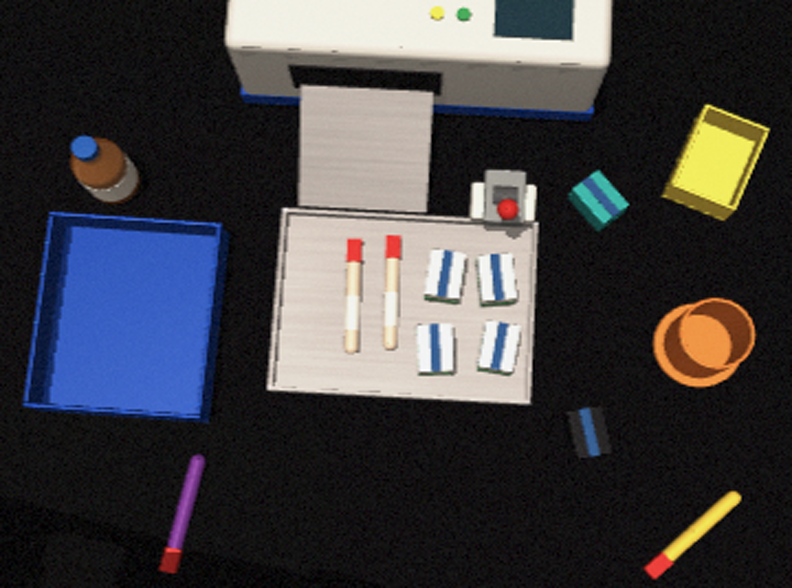

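```bash
cat >> m.py <<'E'
def blobs(W,lo,hi,zlo,zhi,mn=40):
    m=((W[...,0]>lo[0])&(W[...,0]<hi[0])&(W[...,1]>lo[1])&(W[...,1]<hi[1])&(W[...,2]>zlo)&(W[...,2]<zhi)).astype(np.uint8)
    n,L,st,_=cv2.connectedComponentsWithStats(m,connectivity=4)
    for i in range(1,n):
        if st[i,4]<mn: continue
        P=W[L==i]; r=cv2.minAreaRect(P[:,:2].astype(np.float32))
        v,u=np.where(L==i)
        yield st[i,4],(int(u.mean()),int(v.mean())),P.mean(0).round(1),np.round(r[0],1),np.round(r[1],1),round(r[2],1)
E
python3 - <<'E'
from m import *
im=cam('top');W=cloud(im);c=im['color'].astype(int)
for b in blobs(W,(380,-140),(620,20),44,70): print('carton',*b)
def bp(u,v,z):
    d=im['R'].T@np.array([(u-im['cx'])/im['fx'],(v-im['cy'])/im['fy'],1]); C=-im['R'].T@im['t']
    return (C+d*(z-C[2])/d[2]).round(1)
for q in [(208.6,159),(324,165.7),(201.4,245.7),(321.4,251.4)]: print('rim',bp(*q,22))
red=(c[...,0]>140)&(c[...,1]<70)&(c[...,2]<70)
n,L,st,ce=cv2.connectedComponentsWithStats(red.astype(np.uint8))
for i in range(1,n):
    if st[i,4]>10:
        print('red',st[i],ce[i].round(1),np.nanmean(W[L==i],0).round(1),'ballguess',bp(*ce[i],132),'cap',bp(*ce[i],22))
# white/tan tubes
for b in blobs(W,(380,15),(600,160),14,40,30): print('tube',*b)
print('tote corners')
for q in [(80+50/2.2,60+213/2.1),(80+225/2.2,60+223/2.1),(80+25/2.2,60+405/2.1),(80+210/2.2,60+418/2.1)]: print(bp(*q,62))
# cup mouth: points z 92..108
for b in blobs(W,(380,-440),(560,-270),90,112,10): print('cup',*b)
# bench level
print(np.nanmedian(W[300:330,250:330,2]), [tuple(W[v,u].round(1)) for u,v in [(230,180),(300,240),(140,210),(270,150)]])
E
```

```text
carton 111 (308, 163) [605.9 -97.5  61.9] [ 608.9 -101.2] [22.1 52.6] 0.2
carton 351 (282, 190) [533.4 -29.2  51.9] [533.7 -29.2] [41.8 61.5] 83.0
carton 353 (305, 191) [530.6 -92.   52.2] [531.2 -92.3] [61.8 42.4] 6.9
carton 359 (306, 224) [442.1 -96.6  52.1] [442.5 -96.5] [42.  60.2] 81.7
carton 361 (277, 225) [438.6 -19.5  52.3] [438.3 -19.3] [61.2 39.9] 1.6
rim [621.8 175.   22. ]
rim [ 611.9 -143.4   22. ]
rim [381.5 182.8  22. ]
rim [ 375.2 -138.9   22. ]
red [306 155   9   9  65] [310.3 159. ] [596.1 -96.7 143.6] ballguess [599.3 -97.5 132. ] cap [ 629.9 -105.3   22. ]
red [256 172   6  11  52] [258.2 176.8] [574.7  36.7  24.1] ballguess [549.   33.8 132. ] cap [575.4  36.7  22. ]
red [238 174   6  11  59] [240.5 178.6] [568.1  84.9  24.6] ballguess [543.   78.5 132. ] cap [568.9  85.   22. ]
red [373 323  13  13  83] [378.8 329.2] [ 175.6 -291.9   18.5] ballguess [ 179.5 -269.4  132. ] cap [ 175.8 -291.2   22. ]
tube 356 (257, 199) [512.4  35.9  23. ] [514.   33.7] [ 24.  148.7] 88.9
tube 349 (240, 200) [508.8  83.3  23.4] [509.1  83.7] [147.6  18.1] 0.2
tube 102 (233, 246) [383.   97.2  22.4] [382.9  87.3] [144.6   5.8] 88.4
tote corners
[596.  452.9  62. ]
[589.  239.5  62. ]
[350.6 462.3  62. ]
[340.6 243.2  62. ]
cup 230 (405, 218) [ 457.7 -346.3   99.4] [ 458.1 -345.5] [86.5 86.5] 88.3
0.5639116417071879 [(np.float64(568.7), np.float64(115.1), np.float64(2.3)), (np.float64(406.4), np.float64(-82.0), np.float64(5.3)), (np.float64(476.8), np.float64(357.9), np.float64(5.0)), (np.float64(650.8), np.float64(6.5), np.float64(27.3))]
```

Emit:
arm_command --pt "-30 34 0 0 0 7.66 70" --pt "-60 68 0 0 0 15.32 70" --pt "-90 102 0 0 0 22.98 70" --pt "-120 136 0 0 0 30.64 70" --pt "-150 170 0 0 0 38.3 70" --pt "-180 204 0 0 0 45.96 70" --pt "-210 238 0 0 0 53.62 70" --pt "-240 272 0 0 0 61.28 70" --pt "-270 306 0 0 0 68.94 70" --pt "-297 338 0 0 0 76.6 70"

```text
time_s: 1.95
tcp_pos: [394.0, 190.8, 231.6]
ee_rot: [-180.0, -0.0, -0.3]
ft_force: [0.9, 0.7, -0.8]
width: 59.9
```

```bash
cat > fk.py <<'E'
# commanded pose bookkeeping: python3 fk.py set x y z r p y | add dx dy dz rx ry rz | (none)=show ; to X Y Z R P Y -> delta in tool axes
import sys,json,numpy as np
from scipy.spatial.transform import Rotation as Ro
def load(): return json.load(open('cmd.json'))
a=sys.argv[1:]; f=[float(q) for q in a[1:]]
if a[0]=='set': p,r=f[:3],f[3:]
else:
    d=load(); p=np.array(d['p']); R=Ro.from_euler('xyz',d['r'],degrees=True); r=d['r']
    if a[0]=='add':
        p=p+R.apply(f[:3]); r=(R*Ro.from_rotvec(f[3:],degrees=True)).as_euler('xyz',degrees=True).tolist(); p=p.tolist()
    if a[0]=='to':
        T=Ro.from_euler('xyz',f[3:],degrees=True)
        print(R.inv().apply(np.array(f[:3])-p).round(1),(R.inv()*T).as_rotvec(degrees=True).round(1)); sys.exit()
json.dump(dict(p=list(p),r=list(r)),open('cmd.json','w')); print(np.round(p,1),np.round(r,1))
E
python3 fk.py set 133.214 559.37 231.338 180 0 76.605; python3 fk.py add -297 338 0 0 0 76.6; python3 fk.py to 598 -98 231 180 0 0; python3 -c "
from h import *
s=robot.read_state();print(s['time_s'],s['tcp_pos'],s['ee_rot'])"
```

```text
[133.2 559.4 231.3] [180.    0.   76.6]
[393.2 192.1 231.3] [180.  -0.   0.]
[204.8 290.2   0.3] [-0. -0.  0.]
1.95 [393.98978412 190.79925691 231.57283981] [-1.79975111e+02 -4.10022651e-02 -2.69705856e-01]
```

Emit:
arm_command --pt "25 36 0 0 0 0 70" --pt "50 72 0 0 0 0 70" --pt "75 108 0 0 0 0 70" --pt "100 144 0 0 0 0 70" --pt "125 180 0 0 0 0 70" --pt "150 216 0 0 0 0 70" --pt "175 250 10 0 0 0 70" --pt "195 278 20 0 0 0 70" --pt "205 290 30 0 0 0 70" --pt "205 290 30 0 0 0 70"

```text
time_s: 3.2
tcp_pos: [597.8, -97.9, 200.1]
ee_rot: [-179.9, 0.1, -0.0]
ft_force: [0.4, 0.9, 0.5]
width: 59.7
```

```bash
python3 fk.py add 205 290 30 0 0 0
python3 - <<'E'
from h import *
im=cam('side'); save(im,'s1.png')
E
```

```text
[598.2 -97.8 201.3] [180.  -0.   0.]
```

View pics/s1.png

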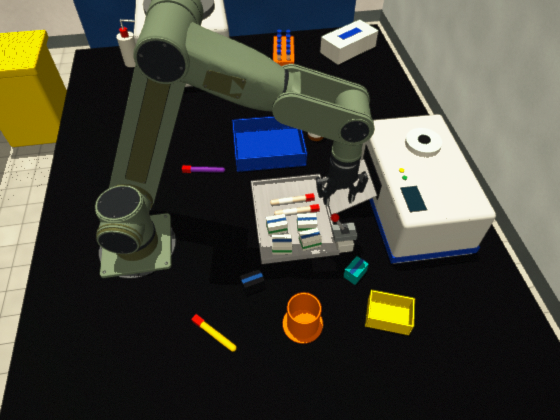

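The fingers at about (345,195) stand above the red ball at (335,216). I'll descend straddling the ball.

Emit:
arm_command --pt "0 0 20 0 0 0 70" --pt "0 0 40 0 0 0 70" --pt "0 0 60 0 0 0 70" --pt "0 0 75 0 0 0 70" --pt "0 0 85 0 0 0 70" --pt "0 0 85 0 0 0 55" --pt "0 0 85 0 0 0 55" --pt "0 0 85 0 0 0 55"

```text
time_s: 4.25
tcp_pos: [598.7, -97.9, 117.0]
ee_rot: [180.0, -0.1, 0.0]
ft_force: [-0.1, 0.7, 0.3]
width: 46.8
```

Emit:
arm_command --pt "10 0 0 0 0 0 55" --pt "20 0 0 0 0 0 55" --pt "30 0 0 0 0 0 55" --pt "40 0 0 0 0 0 55" --pt "50 0 0 0 0 0 55" --pt "60 0 0 0 0 0 55" --pt "70 0 0 0 0 0 55" --pt "75 0 0 0 0 0 55" --pt "75 0 0 0 0 0 55"

```text
time_s: 5.38
tcp_pos: [673.7, -97.8, 116.1]
ee_rot: [-180.0, -0.0, 0.0]
ft_force: [0.1, -0.3, -0.3]
width: 47.0
```

```bash
python3 fk.py add 75 0 85 0 0 0
python3 - <<'E'
from h import *
im=cam('side'); cv2.imwrite('pics/s2.png',cv2.resize(im['color'][150:290,240:420],None,fx=4,fy=4,interpolation=2)[...,::-1])
E
```

```text
[673.2 -97.8 116.3] [180.  -0.   0.]
```

View pics/s2.png

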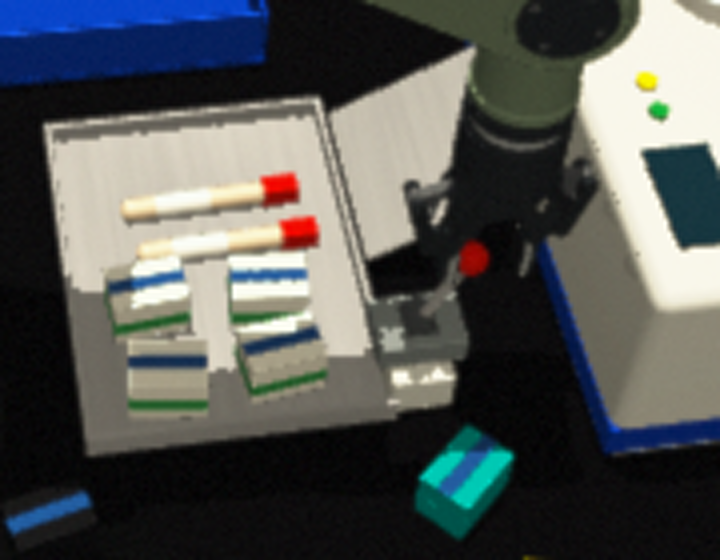

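The ball (470,258 in the crop) now leans away. I'll keep pushing until it reaches the stop.

Emit:
arm_command --pt "4 0 0 0 0 0 55" --pt "8 0 0 0 0 0 55" --pt "12 0 0 0 0 0 55" --pt "12 0 0 0 0 0 55"

```text
time_s: 5.92
tcp_pos: [681.6, -97.8, 115.8]
ee_rot: [-180.0, 0.5, 0.0]
ft_force: [-9.7, 0.3, 3.2]
width: 46.9
```

It's at the stop, with a 10 N reaction. I'll back off and lift.

Emit:
arm_command --pt "0 0 0 0 0 0 55" --pt "-6 0 0 0 0 0 65" --pt "-6 0 0 0 0 0 70" --pt "-6 0 -20 0 0 0 70" --pt "-6 0 -40 0 0 0 70" --pt "-6 0 -60 0 0 0 70" --pt "-6 0 -85 0 0 0 70"

```text
time_s: 6.8
tcp_pos: [679.7, -97.8, 201.9]
ee_rot: [-180.0, -0.0, 0.0]
ft_force: [-0.4, -0.5, 0.5]
width: 59.8
```

```bash
python3 fk.py add 12 0 0 0 0 0;python3 fk.py add -6 0 -85 0 0 0
python3 - <<'E'
from h import *
im=cam('side'); cv2.imwrite('pics/s3.png',cv2.resize(im['color'][150:290,240:420],None,fx=4,fy=4,interpolation=2)[...,::-1])
im=cam('top'); cv2.imwrite('pics/t3.png',cv2.resize(im['color'][60:340,80:440],None,fx=2.2,fy=2.1,interpolation=2)[...,::-1])
s=robot.read_state();print(s['tcp_pos'],s['ft_force'])
E
```

```text
[685.2 -97.8 116.3] [180.  -0.   0.]
[679.2 -97.8 201.3] [180.  -0.   0.]
[681.44085664 -98.07404106 204.86481965] [ 0.470987    0.03080079 -0.54742245]
```

View pics/s3.png

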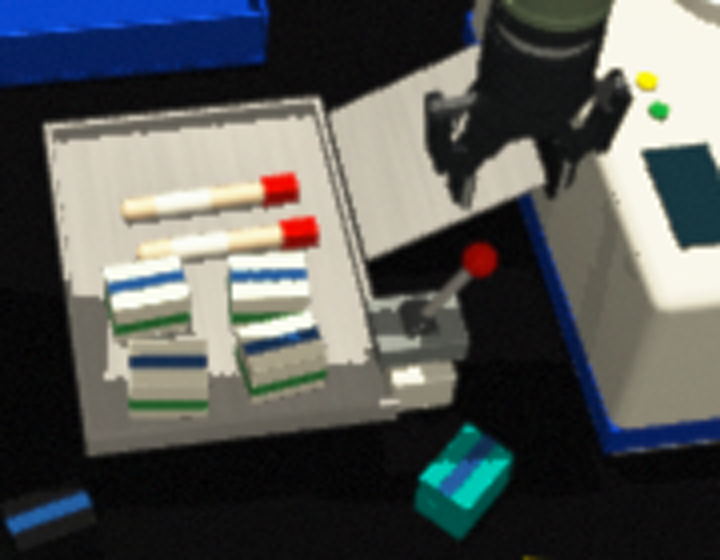

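View pics/t3.png

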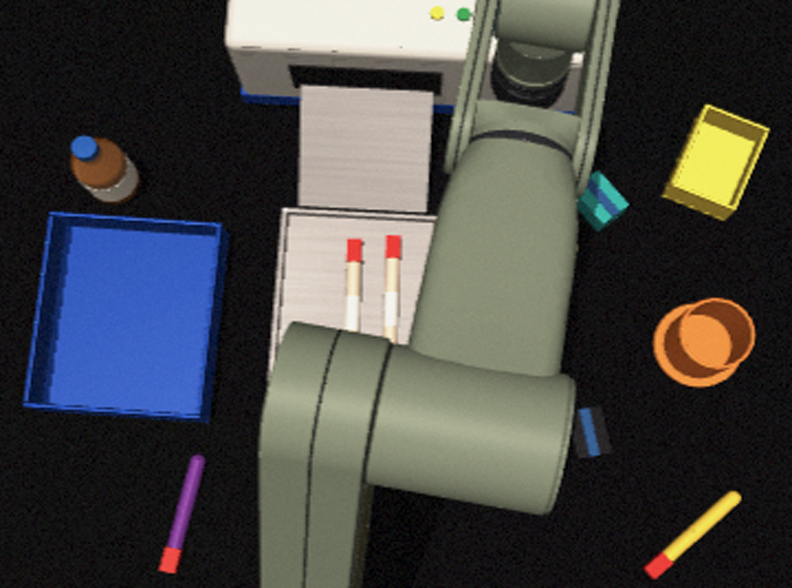

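Emit:
arm_command --pt "-35 -16 0 0 0 1.5 90" --pt "-70 -33 0 0 0 3 90" --pt "-105 -50 0 0 0 5 90" --pt "-135 -64 20 0 0 7 90" --pt "-146 -69 55 0 0 7 90" --pt "-146 -69 90 0 0 7 90" --pt "-146 -69 125 0 0 7 90" --pt "-146 -69 155 0 0 7 90" --pt "-146 -69 180 0 0 7 90" --pt "-146 -69 191 0 0 7 90"

```text
time_s: 8.15
tcp_pos: [532.2, -28.7, 8.4]
ee_rot: [180.0, 0.2, -7.0]
ft_force: [0.7, 0.5, -0.1]
width: 76.7
```

Emit:
arm_command --pt "0 0 0 0 0 0 50" --pt "0 0 0 0 0 0 50" --pt "0 0 0 0 0 0 50" --pt "0 0 0 0 0 0 50" --force 40

```text
time_s: 8.65
tcp_pos: [533.6, -28.8, 10.8]
ee_rot: [-180.0, -0.1, -7.0]
ft_force: [-0.6, 0.9, -0.7]
width: 59.6
```

```bash
python3 fk.py add -146 -69 191 0 0 7
python3 - <<'E'
from h import *
im=cam('side'); cv2.imwrite('pics/s4.png',cv2.resize(im['color'][130:290,220:420],None,fx=4,fy=3.7,interpolation=2)[...,::-1])
s=robot.read_state();print(s['tcp_pos'],s['ee_rot'],s['ft_force'],s['width'])
E
```

```text
[533.2 -28.8  10.3] [180.  -0.  -7.]
[533.46615066 -28.83055723  10.70413719] [-1.79991666e+02 -5.03096580e-02 -6.99618952e+00] [-0.7700455   0.62982732 -0.65897296] 59.83832337260888
```

View pics/s4.png

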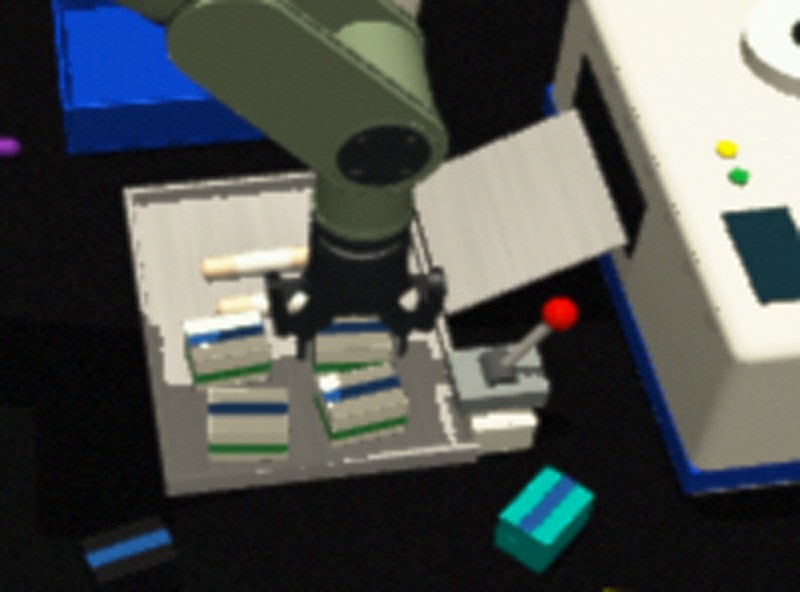

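```bash
python3 fk.py to 525.6 392.6 110.3 180 0 -2
```

```text
[ -58.9 -417.4 -100. ] [ 0. -0. -5.]
```

Emit:
arm_command --pt "0 0 -15 0 0 0 50" --pt "0 0 -40 0 0 0 50" --pt "0 0 -70 0 0 0 50" --pt "0 0 -100 0 0 0 50" --pt "0 0 -100 0 0 0 50"

```text
time_s: 9.32
tcp_pos: [535.2, -29.0, 113.5]
ee_rot: [-180.0, -0.4, -7.0]
ft_force: [0.8, 0.0, -0.4]
width: 59.8
```

Emit:
arm_command --pt "-5 -38 0 0 0 0 50" --pt "-11 -80 0 0 0 -1 50" --pt "-18 -125 0 0 0 -2 50" --pt "-24 -170 0 0 0 -3 50" --pt "-30 -215 0 0 0 -4 50" --pt "-37 -260 0 0 0 -5 50" --pt "-43 -305 0 0 0 -5 50" --pt "-49 -350 0 0 0 -5 50" --pt "-55 -390 0 0 0 -5 50" --pt "-59 -417 0 0 0 -5 50"

```text
time_s: 10.58
tcp_pos: [524.5, 393.8, 109.1]
ee_rot: [180.0, 0.1, -1.9]
ft_force: [-0.4, -0.5, -1.0]
width: 59.9
```

```bash
python3 fk.py add 0 0 -100 0 0 0;  python3 fk.py add -59 -417 0 0 0 -5
python3 - <<'E'
from h import *
im=cam('top'); cv2.imwrite('pics/t5.png',cv2.resize(im['color'][60:340,80:440],None,fx=2.2,fy=2.1,interpolation=2)[...,::-1])
from m import blobs
W=cloud(im)
for b in blobs(W,(380,-140),(620,20),44,70): print('carton',*b)
s=robot.read_state();print(s['tcp_pos'],s['ft_force'],s['width'])
E
```

```text
[533.2 -28.8 110.3] [180.  -0.  -7.]
[525.5 392.2 110.3] [180.  -0.  -2.]
carton 167 (309, 162) [ 607.9 -100.1   63.1] [ 609.5 -101.3] [57.3 21.4] 87.5
carton 351 (305, 191) [530.6 -92.   52.1] [530.9 -92. ] [60.2 42.4] 6.9
carton 363 (306, 224) [442.  -96.6  51.9] [442.4 -96.5] [41.8 60.4] 81.2
carton 359 (277, 225) [438.7 -19.6  51.8] [439.  -19.3] [60.3 39.9] 1.6
[524.64909795 396.9936438  109.11164504] [1.28647409 3.28808548 0.81827928] 59.273262643801786
```

View pics/t5.png

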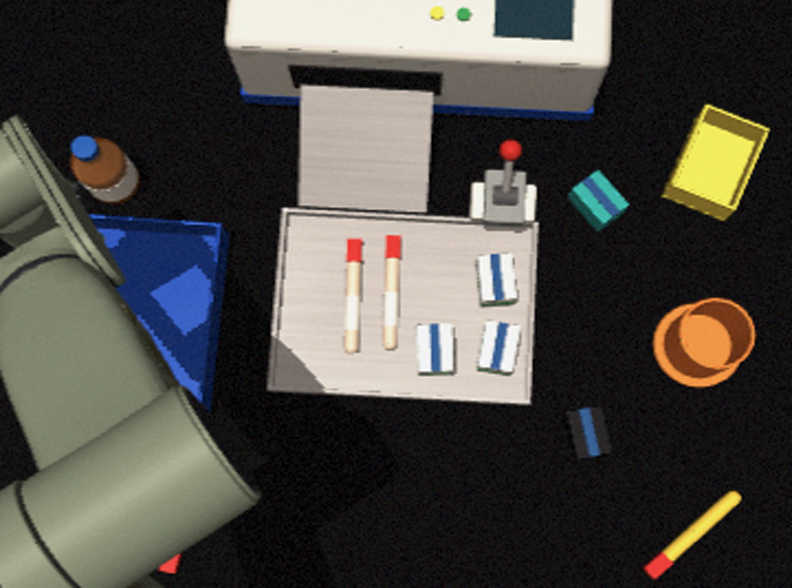

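The carton is held and the other three haven't moved. The switch ball at (510,150) shows hold. I'll lower it in.

Emit:
arm_command --pt "0 0 0 0 0 0 50" --pt "0 0 25 0 0 0 50" --pt "0 0 55 0 0 0 50" --pt "0 0 80 0 0 0 50" --pt "0 0 92 0 0 0 50" --pt "0 0 98 0 0 0 50" --pt "0 0 101 0 0 0 50" --pt "0 0 101 0 0 0 50"

```text
time_s: 11.62
tcp_pos: [525.8, 392.4, 9.9]
ee_rot: [-180.0, -0.0, -2.0]
ft_force: [-0.6, 0.1, -1.4]
width: 59.3
```

Emit:
arm_command --pt "0 0 0 0 0 0 78" --pt "0 0 0 0 0 0 85" --pt "0 0 0 0 0 0 85" --pt "0 0 -15 0 0 0 85" --pt "0 0 -45 0 0 0 85" --pt "0 0 -80 0 0 0 85" --pt "0 0 -110 0 0 0 85"

```text
time_s: 12.5
tcp_pos: [525.8, 392.5, 122.0]
ee_rot: [-179.9, -0.1, -2.0]
ft_force: [0.4, 0.2, 0.6]
width: 72.6
```

```bash
python3 fk.py add 0 0 -9 0 0 0; python3 fk.py to 531 -92 120 180 0 7; python3 fk.py to 531 -92 10.3 180 0 7
python3 - <<'E'
from h import *
im=cam('side'); cv2.imwrite('pics/s6.png',cv2.resize(im['color'][80:290,200:420],None,fx=3,fy=2.8,interpolation=2)[...,::-1])
E
```

```text
[525.5 392.2 119.3] [180.   0.  -2.]
[ 22.4 483.8  -0.7] [ 0.  0. -9.]
[ 22.4 483.8 109. ] [ 0.  0. -9.]
```

View pics/s6.png

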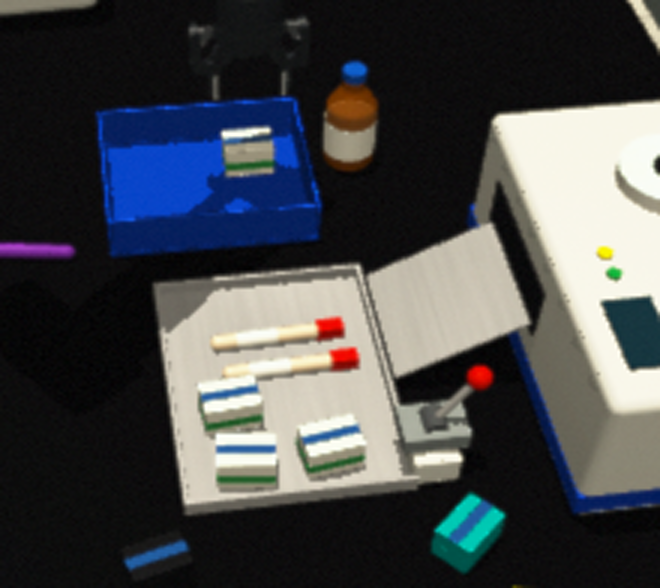

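Emit:
arm_command --pt "2 40 0 0 0 -1 85" --pt "4 90 0 0 0 -2 85" --pt "7 142 0 0 0 -3 85" --pt "9 195 0 0 0 -4 85" --pt "11 248 0 0 0 -5 85" --pt "14 300 0 0 0 -6 85" --pt "16 350 0 0 0 -7 85" --pt "18 400 0 0 0 -8 85" --pt "20 450 0 0 0 -9 85" --pt "22 478 0 0 0 -9 85"

```text
time_s: 13.8
tcp_pos: [530.9, -88.5, 120.2]
ee_rot: [180.0, -0.1, 6.9]
ft_force: [-0.6, 0.7, 0.1]
width: 72.7
```

Emit:
arm_command --pt "1 5 0 0 0 0 85" --pt "1 5 0 0 0 0 85" --pt "1 5 20 0 0 0 85" --pt "1 5 50 0 0 0 85" --pt "1 5 80 0 0 0 85" --pt "1 5 100 0 0 0 85" --pt "1 5 109 0 0 0 85" --pt "1 5 109 0 0 0 50" --pt "1 5 109 0 0 0 50" --pt "1 5 109 0 0 0 50"

```text
time_s: 15.05
tcp_pos: [532.7, -90.9, 10.6]
ee_rot: [180.0, -0.0, 7.0]
ft_force: [0.6, 0.4, -0.9]
width: 59.8
```

```bash
python3 fk.py add 22 478 0 0 0 -9; python3 fk.py add 1 5 109 0 0 0; python3 fk.py to 522.4 302.6 110.3 180 0 -2
python3 - <<'E'
from h import *
im=cam('side'); cv2.imwrite('pics/s7.png',cv2.resize(im['color'][80:290,200:420],None,fx=3,fy=2.8,interpolation=2)[...,::-1])
s=robot.read_state();print(s['tcp_pos'],s['ft_force'],s['width'])
E
```

```text
[530.8 -86.2 119.3] [180.   0.   7.]
[532.4 -91.1  10.3] [180.   0.   7.]
[  38.1 -392.  -100. ] [-0. -0.  9.]
[532.60432382 -90.95275385  10.5304052 ] [ 0.63482348 -0.38447794 -1.03757357] 59.343075438975795
```

View pics/s7.png

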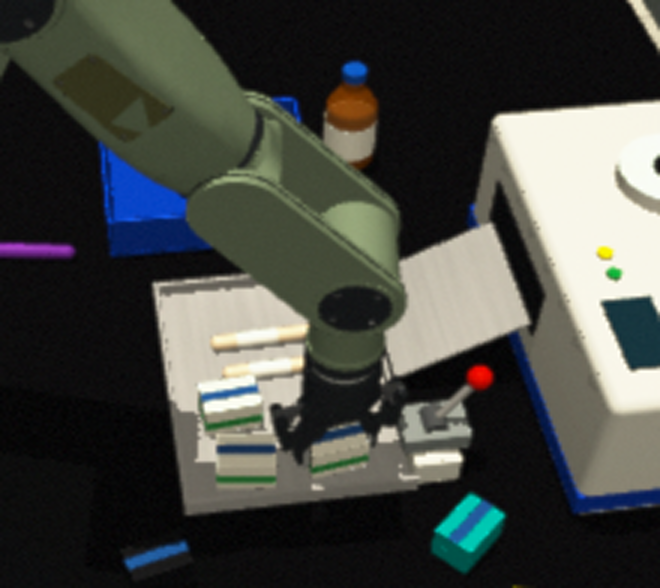

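The second carton is gripped at 59.4 mm.

Emit:
arm_command --pt "0 0 -15 0 0 0 50" --pt "0 0 -40 0 0 0 50" --pt "0 0 -70 0 0 0 50" --pt "0 0 -100 0 0 0 50" --pt "3 -35 -100 0 0 1 50" --pt "8 -80 -100 0 0 2 50" --pt "12 -125 -100 0 0 3 50" --pt "17 -170 -100 0 0 4 50" --pt "21 -215 -100 0 0 5 50" --pt "25 -260 -100 0 0 6 50"

```text
time_s: 16.35
tcp_pos: [525.6, 171.5, 111.6]
ee_rot: [-180.0, -0.1, 1.0]
ft_force: [1.6, 0.7, -0.9]
width: 59.8
```

```bash
python3 fk.py add 25 -260 -100 0 0 6; python3 fk.py to 522.4 302.6 110.3 180 0 -2; python3 -c "
from h import *
s=robot.read_state();print(s['tcp_pos'],s['ft_force'],s['width'])"
```

```text
[525.5 170.  110.3] [180.   0.   1.]
[  -0.8 -132.6    0. ] [ 0. -0.  3.]
[525.61576517 171.51832902 111.55210808] [ 1.58904573  0.65654787 -0.87795373] 59.81166356761049
```

Emit:
arm_command --pt "0 -45 0 0 0 1 50" --pt "-1 -90 0 0 0 2 50" --pt "-1 -125 0 0 0 3 50" --pt "-1 -133 0 0 0 3 50" --pt "-1 -133 0 0 0 3 50" --pt "-1 -133 30 0 0 3 50" --pt "-1 -133 65 0 0 3 50" --pt "-1 -133 90 0 0 3 50" --pt "-1 -133 99 0 0 3 50" --pt "-1 -133 101 0 0 3 50"

```text
time_s: 17.6
tcp_pos: [522.6, 302.2, 9.7]
ee_rot: [-180.0, -0.0, -2.1]
ft_force: [0.7, 1.1, 0.0]
width: 59.4
```

Emit:
arm_command --pt "0 0 0 0 0 0 50" --pt "0 0 0 0 0 0 78" --pt "0 0 0 0 0 0 85" --pt "0 0 0 0 0 0 85" --pt "0 0 -15 0 0 0 85" --pt "0 0 -45 0 0 0 85" --pt "0 0 -80 0 0 0 85" --pt "0 0 -111 0 0 0 85"

```text
time_s: 18.6
tcp_pos: [522.5, 303.2, 122.8]
ee_rot: [-179.9, -0.1, -2.0]
ft_force: [0.0, 0.3, 0.0]
width: 72.8
```

```bash
python3 fk.py add -1 -133 101 0 0 3; python3 fk.py add 0 0 -111 0 0 0;python3 fk.py to 442.2 -96.5 120 180 0 -8;  python3 - <<'E'
from h import *
from m import blobs
im=cam('side'); cv2.imwrite('pics/s8.png',cv2.resize(im['color'][80:290,200:420],None,fx=3,fy=2.8,interpolation=2)[...,::-1])
im=cam('top')
W=cloud(im)
for b in blobs(W,(380,-140),(620,20),44,70): print('carton',*b)
s=robot.read_state();print(s['tcp_pos'],s['ft_force'],s['width'])
E
```

```text
[522.2 303.    9.3] [180.   0.  -2.]
[522.2 303.  120.3] [180.   0.  -2.]
[-6.60e+01  4.02e+02  3.00e-01] [ 0. -0.  6.]
carton 155 (308, 162) [607.7 -98.5  63.2] [608.7 -98.9] [49.1 21.2] 86.6
carton 360 (306, 224) [442.2 -96.5  52. ] [442.7 -96.7] [41.7 61.6] 81.7
carton 360 (277, 225) [438.6 -19.4  52.1] [439.3 -19.3] [60.5 39.9] 1.6
[524.49244007 304.32113811 125.24330885] [ 0.5475591   0.48494215 -0.50752247] 72.85026196326614
```

View pics/s8.png

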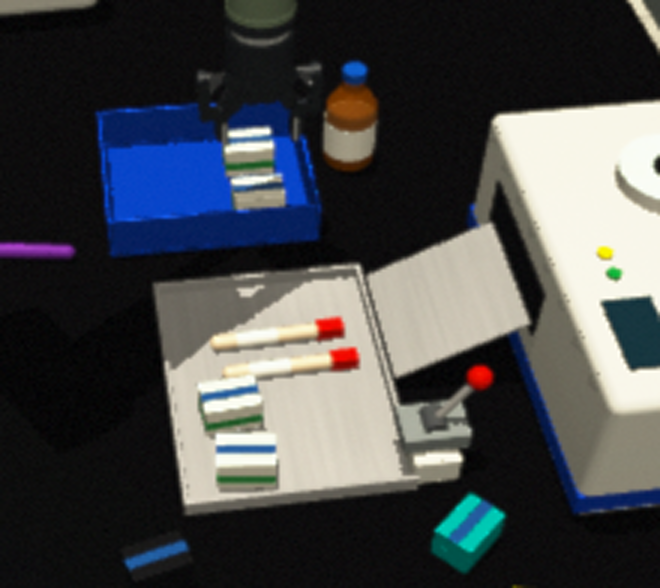

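Emit:
arm_command --pt "-6 38 0 0 0 1 80" --pt "-13 83 0 0 0 2 80" --pt "-20 128 0 0 0 3 80" --pt "-28 173 0 0 0 4 80" --pt "-35 218 0 0 0 5 80" --pt "-43 263 0 0 0 6 80" --pt "-50 308 0 0 0 6 80" --pt "-58 353 0 0 0 6 80" --pt "-64 390 0 0 0 6 80" --pt "-66 402 0 0 0 6 80"

```text
time_s: 19.95
tcp_pos: [441.5, -97.8, 120.1]
ee_rot: [-180.0, 0.0, -8.1]
ft_force: [-0.8, 1.3, -0.3]
width: 68.0
```

Emit:
arm_command --pt "0 0 0 0 0 0 80" --pt "0 0 10 0 0 0 80" --pt "0 0 35 0 0 0 80" --pt "0 0 65 0 0 0 80" --pt "0 0 95 0 0 0 80" --pt "0 0 107 0 0 0 80" --pt "0 0 110 0 0 0 80" --pt "0 0 110 0 0 0 50" --pt "0 0 110 0 0 0 50" --pt "0 0 110 0 0 0 50"

```text
time_s: 21.2
tcp_pos: [442.6, -96.6, 10.8]
ee_rot: [180.0, -0.1, -8.0]
ft_force: [0.5, 0.1, -1.4]
width: 59.7
```

```bash
python3 fk.py add -66 402 0 0 0 6; python3 fk.py add 0 0 110 0 0 0; python3 fk.py to 415.6 396.4 120.3 180 0 -2
python3 - <<'E'
from h import *
im=cam('side'); cv2.imwrite('pics/s9.png',cv2.resize(im['color'][80:290,200:420],None,fx=3,fy=2.8,interpolation=2)[...,::-1])
s=robot.read_state();print(s['tcp_pos'],s['ft_force'],s['width'])
E
```

```text
[442.2 -96.5 120.3] [180.   0.  -8.]
[442.2 -96.5  10.3] [180.   0.  -8.]
[ -94.9 -484.4 -110. ] [ 0.  0. -6.]
[442.47581261 -96.53925094  10.71170021] [ 0.34619439 -0.37758915 -0.68436333] 59.580065874854846
```

View pics/s9.png

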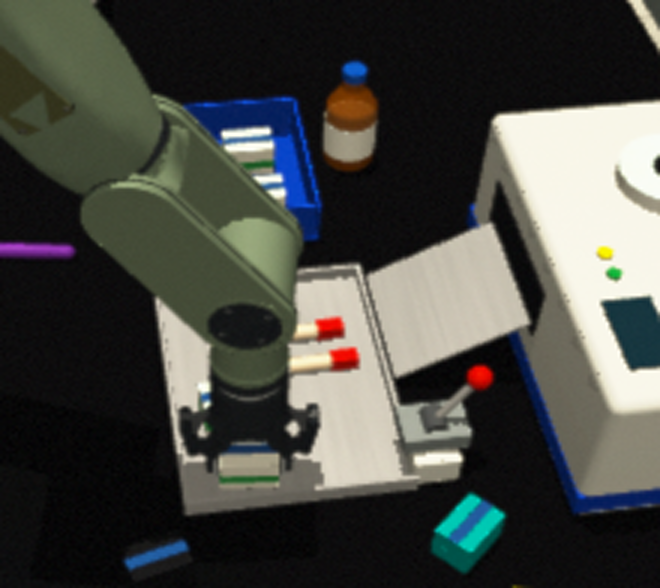

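Emit:
arm_command --pt "0 0 -15 0 0 0 50" --pt "0 0 -40 0 0 0 50" --pt "0 0 -75 0 0 0 50" --pt "0 0 -110 0 0 0 50" --pt "-7 -35 -110 0 0 -1 50" --pt "-16 -80 -110 0 0 -2 50" --pt "-24 -125 -110 0 0 -3 50" --pt "-33 -170 -110 0 0 -4 50" --pt "-42 -215 -110 0 0 -5 50" --pt "-51 -260 -110 0 0 -6 50"

```text
time_s: 22.5
tcp_pos: [427.6, 169.5, 120.6]
ee_rot: [-180.0, -0.0, -2.0]
ft_force: [0.4, -0.7, -0.9]
width: 59.5
```

```bash
python3 fk.py add -51 -260 -110 0 0 -6; python3 fk.py to 415.6 396.4 110.3 180 0 -2
```

```text
[427.9 168.1 120.3] [180.   0.  -2.]
[ -20.2 -227.7   10. ] [ 0. -0.  0.]
```

Emit:
arm_command --pt "-4 -45 0 0 0 0 50" --pt "-8 -90 0 0 0 0 50" --pt "-12 -135 0 0 0 0 50" --pt "-16 -180 0 0 0 0 50" --pt "-19 -217 0 0 0 0 50" --pt "-20 -228 0 0 0 0 50" --pt "-20 -228 0 0 0 0 50" --pt "-20 -228 30 0 0 0 50" --pt "-20 -228 65 0 0 0 50" --pt "-20 -228 90 0 0 0 50"

```text
time_s: 23.75
tcp_pos: [415.5, 394.4, 29.2]
ee_rot: [179.9, 0.1, -2.1]
ft_force: [-0.3, -0.3, -1.1]
width: 59.6
```

Emit:
arm_command --pt "0 0 15 0 0 0 50" --pt "0 0 20 0 0 0 50" --pt "0 0 21 0 0 0 50" --pt "0 0 21 0 0 0 78" --pt "0 0 21 0 0 0 85" --pt "0 0 21 0 0 0 85" --pt "0 0 5 0 0 0 85" --pt "0 0 -25 0 0 0 85" --pt "0 0 -60 0 0 0 85" --pt "0 0 -90 0 0 0 85"

```text
time_s: 25.0
tcp_pos: [416.1, 397.0, 122.9]
ee_rot: [-179.9, -0.1, -2.0]
ft_force: [-0.7, 0.7, -0.2]
width: 72.9
```

```bash
python3 fk.py add -20 -228 0 0 0 0; python3 fk.py to 438.7 -19.4 120 180 0 1.6;  python3 - <<'E'
from h import *
from m import blobs
im=cam('side'); cv2.imwrite('pics/s10.png',cv2.resize(im['color'][80:290,200:420],None,fx=3,fy=2.8,interpolation=2)[...,::-1])
im=cam('top')
W=cloud(im)
for b in blobs(W,(380,-140),(620,20),44,70): print('carton',*b)
s=robot.read_state();print(s['tcp_pos'],s['ft_force'],s['width'])
E
```

```text
[415.8 396.7 120.3] [180.   0.  -2.]
[3.73e+01 4.15e+02 3.00e-01] [ 0.   0.  -3.6]
carton 159 (308, 162) [607.6 -98.9  63.2] [ 608.8 -100.3] [54.5 21.5] 89.4
carton 361 (277, 225) [438.7 -19.4  52.1] [439.1 -19.3] [60.6 39.9] 1.4
[417.72846072 398.43525105 125.07341041] [-0.04232     0.26062118  0.41395689] 72.6565760744341
```

View pics/s10.png

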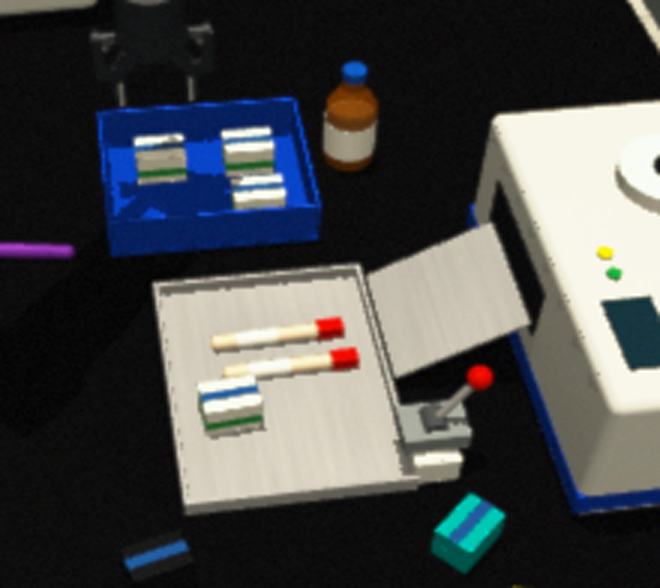

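Emit:
arm_command --pt "3 35 0 0 0 -1 80" --pt "7 80 0 0 0 -2 80" --pt "11 125 0 0 0 -3 80" --pt "15 170 0 0 0 -3.6 80" --pt "19 215 0 0 0 -3.6 80" --pt "23 260 0 0 0 -3.6 80" --pt "28 305 0 0 0 -3.6 80" --pt "32 350 0 0 0 -3.6 80" --pt "36 395 0 0 0 -3.6 80" --pt "37 415 0 0 0 -3.6 80"

```text
time_s: 26.35
tcp_pos: [438.0, -21.3, 120.2]
ee_rot: [180.0, 0.0, 1.5]
ft_force: [-0.8, 0.5, 0.9]
width: 68.2
```

Emit:
arm_command --pt "0 0 0 0 0 0 80" --pt "0 0 10 0 0 0 80" --pt "0 0 35 0 0 0 80" --pt "0 0 65 0 0 0 80" --pt "0 0 95 0 0 0 80" --pt "0 0 107 0 0 0 80" --pt "0 0 110 0 0 0 80" --pt "0 0 110 0 0 0 50" --pt "0 0 110 0 0 0 50" --pt "0 0 110 0 0 0 50"

```text
time_s: 27.6
tcp_pos: [438.7, -19.4, 10.8]
ee_rot: [180.0, -0.1, 1.6]
ft_force: [-0.3, -0.9, -1.0]
width: 59.7
```

```bash
python3 fk.py add 37 415 0 0 0 -3.6; python3 fk.py add 0 0 110 0 0 0; python3 fk.py to 412.5 306.4 120.3 180 0 -2
python3 - <<'E'
from h import *
im=cam('side'); cv2.imwrite('pics/s11.png',cv2.resize(im['color'][80:290,200:420],None,fx=3,fy=2.8,interpolation=2)[...,::-1])
s=robot.read_state();print(s['tcp_pos'],s['ft_force'],s['width'])
E
```

```text
[438.4 -19.4 120.3] [180.    0.    1.6]
[438.4 -19.4  10.3] [180.    0.    1.6]
[ -16.7 -326.4 -110. ] [-0.  -0.   3.6]
[438.64246448 -19.41100435  10.71114265] [ 0.47046568  0.28736948 -0.4471606 ] 59.51081187068094
```

View pics/s11.png

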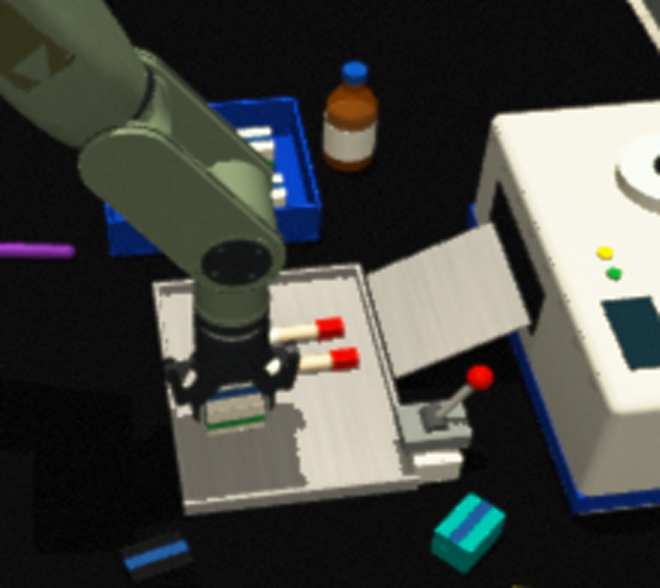

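Emit:
arm_command --pt "0 0 -15 0 0 0 50" --pt "0 0 -40 0 0 0 50" --pt "0 0 -75 0 0 0 50" --pt "0 0 -110 0 0 0 50" --pt "-2 -35 -110 0 0 1 50" --pt "-4 -80 -110 0 0 2 50" --pt "-6 -125 -110 0 0 3 50" --pt "-8 -170 -110 0 0 3.6 50" --pt "-11 -215 -110 0 0 3.6 50" --pt "-14 -260 -110 0 0 3.6 50"

```text
time_s: 28.9
tcp_pos: [416.7, 241.5, 120.5]
ee_rot: [-180.0, -0.0, -2.0]
ft_force: [1.4, 0.2, -0.3]
width: 59.7
```

Emit:
arm_command --pt "0 -40 0 0 0 0 50" --pt "0 -62 0 0 0 0 50" --pt "0 -66 0 0 0 0 50" --pt "0 -66 0 0 0 0 50" --pt "0 -66 20 0 0 0 50" --pt "0 -66 50 0 0 0 50" --pt "0 -66 80 0 0 0 50" --pt "0 -66 100 0 0 0 50" --pt "0 -66 109 0 0 0 50" --pt "0 -66 111 0 0 0 50"

```text
time_s: 30.15
tcp_pos: [419.2, 305.0, 9.4]
ee_rot: [179.9, 0.1, -2.0]
ft_force: [-2.3, -3.8, 9.4]
width: 59.3
```

```bash
python3 fk.py add -14 -260 -110 0 0 3.6; python3 fk.py add 0 -66 111 0 0 0;  python3 - <<'E'
from h import *
s=robot.read_state();print(s['tcp_pos'],s['ft_force'],s['width'])
E
```

```text
[417.1 240.1 120.3] [180.   0.  -2.]
[419.4 306.1   9.3] [180.   0.  -2.]
[419.2137178  304.96900433   9.43478935] [-2.3149639  -3.84713165  9.42583913] 59.33667189837851
```

Run:
```python
from h import *
im=cam('side'); cv2.imwrite('pics/s12.png',cv2.resize(im['color'][80:220,200:350],None,fx=5,fy=4.2,interpolation=2)[...,::-1])
```

```text
(no output)
```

View pics/s12.png

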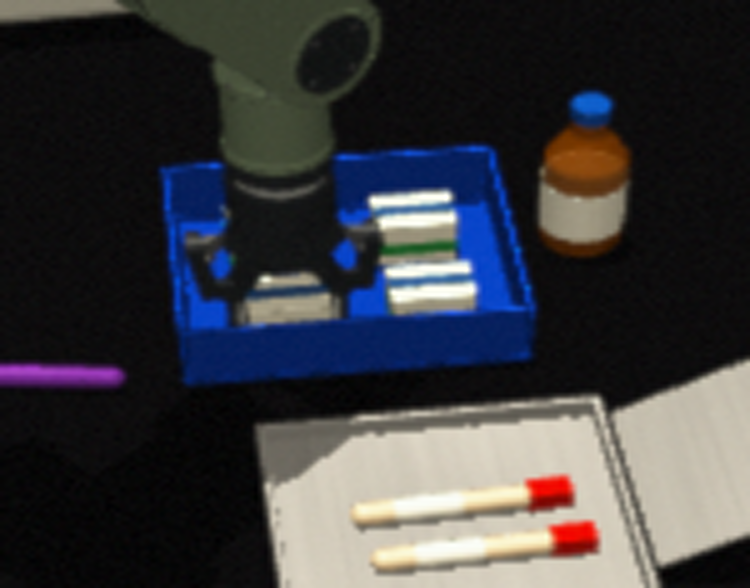

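The carton is on the tote floor (290,295 in the crop). I'll release and lift.

Emit:
arm_command --pt "0 0 0 0 0 0 78" --pt "0 0 0 0 0 0 80" --pt "0 0 0 0 0 0 80" --pt "0 0 -10 0 0 0 80" --pt "0 0 -35 0 0 0 80" --pt "0 0 -70 0 0 0 80" --pt "0 0 -110 0 0 0 80" --pt "0 0 -141 0 0 0 80" --pt "0 0 -141 0 0 0 80"

```text
time_s: 31.32
tcp_pos: [420.8, 307.1, 153.5]
ee_rot: [-179.8, -0.3, -2.0]
ft_force: [0.8, 0.6, 0.2]
width: 68.5
```

```bash
python3 fk.py add 0 0 -141 0 0 0;  python3 - <<'E'
from h import *
im=cam('side'); cv2.imwrite('pics/s13.png',cv2.resize(im['color'][80:290,200:420],None,fx=3,fy=2.8,interpolation=2)[...,::-1])
im=cam('top'); W=cloud(im); c=im['color'].astype(int)
save(im,'t13.png')
def bp(u,v,z):
    d=im['R'].T@np.array([(u-im['cx'])/im['fx'],(v-im['cy'])/im['fy'],1]); C=-im['R'].T@im['t']
    return C+d*(z-C[2])/d[2]
from m import blobs
for b in blobs(W,(385,15),(600,160),13,35,30): print('tube',*b)
# axis fit from depth cloud
for y0 in (36,84):
    m=(abs(W[...,1]-y0)<14)&(W[...,0]>425)&(W[...,0]<600)&(W[...,2]>14)&(W[...,2]<35)
    P=W[m]; k=np.polyfit(P[:,0],P[:,1],1); print(k, 'yaw',np.degrees(np.arctan(k[0])).round(2),'x range',P[:,0].min().round(1),P[:,0].max().round(1),'y at 560',np.polyval(k,560).round(1),'y at 510',np.polyval(k,510).round(1))
E
```

```text
[419.4 306.1 150.3] [180.   0.  -2.]
tube 362 (257, 199) [512.7  35.9  23.1] [514.4  35. ] [ 22.4 150. ] 89.2
tube 354 (240, 200) [508.7  83.2  23.3] [508.1  83.1] [149.5  19.1] 1.5
[-2.40783539e-03  3.71668326e+01] yaw -0.14 x range 439.5 589.5 y at 560 35.8 y at 510 35.9
[3.44634861e-03 8.15118948e+01] yaw 0.2 x range 430.8 582.8 y at 560 83.4 y at 510 83.3
```

View pics/s13.png

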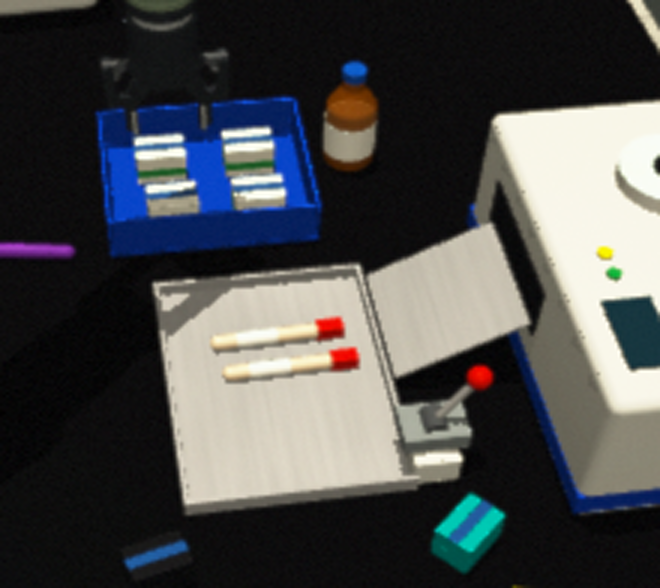

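View pics/t13.png

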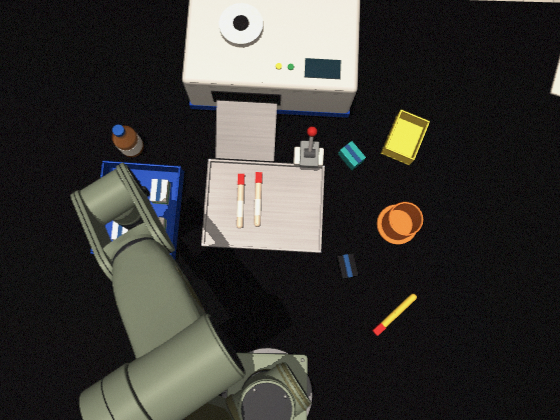

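Four cartons are in the tote, upright in one layer, and the switch is on hold. The two tubes are undisturbed. Next I'll gather kinematic data, because I need to know which wrist tilts can be reached.

```bash
cat > log.py <<'E'
from h import *
import json
s=robot.read_state()
d=dict(j=list(map(float,s['joint_positions'])),p=list(map(float,s['tcp_pos'])),e=list(map(float,s['ee_rot'])))
open('log.jsonl','a').write(json.dumps(d)+'\n'); print(np.round(d['j'],2),np.round(d['p'],1),np.round(d['e'],1),np.round(s['ft_force'],1),round(float(s['width']),1), s['time_s'])
E
echo '{"j":[75.459,18.312,89.639,0,72.044,-1.146],"p":[133.214,559.37,231.338],"e":[180,0,76.605]}' > log.jsonl; python3 log.py; python3 fk.py to 555 36 150 180 0 90
```

```text
[ 34.86  17.16 103.94   0.    58.88  36.85] [419.1 305.9 150.4] [-180.   -0.   -2.] [0.6 0.  0.1] 68.5 31.425
[144.9 265.2   0.3] [ -0.   0. -92.]
```

```bash
python3 fk.py to 480 36 350 180 0 90
```

```text
[  70.   267.8 -199.7] [ -0.   0. -92.]
```

Emit:
arm_command --pt "7 28 -20 0 0 -9.2 80" --pt "14 55 -40 0 0 -18.4 80" --pt "21 82 -60 0 0 -27.6 80" --pt "28 109 -80 0 0 -36.8 80" --pt "35 136 -100 0 0 -46 80" --pt "42 163 -120 0 0 -55.2 80" --pt "49 190 -140 0 0 -64.4 80" --pt "56 217 -160 0 0 -73.6 80" --pt "63 244 -180 0 0 -82.8 80" --pt "70 267 -200 0 0 -92 80"

```text
time_s: 32.67
tcp_pos: [479.7, 35.8, 349.3]
ee_rot: [-179.8, 0.0, 90.3]
ft_force: [0.1, -0.0, -0.3]
width: 68.1
```

```bash
python3 fk.py add 70 267 -200 0 0 -92; python3 log.py
```

```text
[480.   36.8 350.3] [-180.    0.   90.]
[  2.9    6.66  88.21   0.    85.33 -87.39] [479.7  35.8 349.3] [-179.8    0.    90.3] [ 0.1 -0.  -0.3] 68.1 32.675
```

Emit:
arm_command --pt "0 0 0 -8 0 0 80" --pt "0 0 0 -16 0 0 80" --pt "0 0 0 -24 0 0 80" --pt "0 0 0 -32 0 0 80" --pt "0 0 0 -40 0 0 80" --pt "0 0 0 -40 0 0 80"

```text
time_s: 33.42
tcp_pos: [476.9, 36.7, 346.6]
ee_rot: [140.4, 0.0, 90.0]
ft_force: [-0.6, -0.7, 0.8]
width: 68.1
```

```bash
python3 fk.py add 0 0 0 -40 0 0; python3 log.py
cat > kin.py <<'E'
import numpy as np, json
from scipy.optimize import least_squares
from scipy.spatial.transform import Rotation as Ro
D=[json.loads(l) for l in open('log.jsonl')]
def fk(j,k,full=False):
    d1,a1,L1,a3,L2,Lt,lat,x=k
    j=np.radians(j); Rz=lambda a:Ro.from_euler('z',a); Ry=lambda a:Ro.from_euler('y',a)
    R1=Rz(j[0]);R2=R1*Ry(j[1]);R3=R2*Ry(j[2]);R4=R3*Rz(j[3]);R5=R4*Ry(j[4]);R6=R5*Rz(j[5]+np.pi)
    p=R1.apply([a1,lat,d1])+R2.apply([0,0,L1])+R3.apply([a3,0,L2])+R5.apply([0,0,Lt])
    return p,R6
def res(k): return np.concatenate([fk(d['j'],k)[0]-d['p'] for d in D]+[[(k[1])*1e-2, k[3]*1e-2,k[7]]])
if __name__=='__main__':
    s=least_squares(res,[350,0,400,0,400,200,11,0]); print(s.x.round(1),np.abs(s.fun).max())
    for d in D:
        p,R=fk(d['j'],s.x); print((p-d['p']).round(1),R.as_euler('xyz',degrees=True).round(1),np.round(d['e'],1))
    np.save('kin.npy',s.x)
E
python3 kin.py
```

```text
[480.   36.8 350.3] [140.   0.  90.]
[  5.25 -11.84 116.17  -5.66  36.34 -81.43] [476.9  36.7 346.6] [140.4   0.   90. ] [-0.6 -0.7  0.8] 68.1 33.425
[140.3  -0.  591.7  25.2 417.  318.3  11.5   0. ] 0.2515090598262474
[-0. -0.  0.] [180.   -0.   76.6] [180.    0.   76.6]
[ 0.  0. -0.] [-180.   -0.   -2.] [-180.   -0.   -2.]
[-0. -0.  0.] [-179.8    0.    90.3] [-179.8    0.    90.3]
[ 0.  0. -0.] [140.4   0.   90. ] [140.4   0.   90. ]
```

```bash
cat > ik.py <<'E'
import numpy as np
from kin import fk
from scipy.optimize import least_squares
from scipy.spatial.transform import Rotation as Ro
K=np.load('kin.npy')
lo=np.array([-177.97,-48.28,12.27,-77.06,2.81,-146.56]);hi=np.array([177.97,115.42,149.76,257.06,150.46,146.56])
def solve(p,R,j0):
    def f(j):
        q,Q=fk(j,K); return np.concatenate([(q-p)/2,(R.inv()*Q).as_rotvec(degrees=True)])
    s=least_squares(f,np.clip(j0,lo+.1,hi-.1),bounds=(lo,hi)); return s.x,np.abs(s.fun).max()
def cuppose(az,e,foot,g,back=7):
    a,e=np.radians(az),np.radians(e)
    hd=np.array([np.cos(a),np.sin(a),0]); z=np.array([0,0,1.])
    h=hd*np.cos(e)-z*np.sin(e); u=z*np.cos(e)+hd*np.sin(e)
    R=Ro.from_matrix(np.stack([np.cross(u,h),u,h],1))
    return foot+u*g+h*back,R
E
cat > s1.py <<'E'
from ik import *
cup=np.array([458,-346,8.])
for e in (0,10,15,20,25,30):
  for az in range(-180,180,30):
    a=np.radians(az); foot=cup-18*np.array([np.cos(a),np.sin(a),0]) if e else cup
    best=None
    for s in (1,-1):
        p,R=cuppose(az,e,foot,133)
        if s<0: R=R*Ro.from_euler('z',180,degrees=True)
        for j0 in ([-37,20,90,0,30,0],[-37,10,100,90,90,0],[-60,10,100,-70,90,0],[-10,10,100,-70,90,0],[-37,10,100,90,90,90],[-37,10,100,90,90,-90],[-37,50,60,180,30,90],[-37,50,60,180,30,-90],[-37,50,90,180,60,0]):
            j,er=solve(p,R,j0)
            if er<0.05: print(e,az,s,j.round(0)); break
E
python3 s1.py
```

```text
0 -180 1 [-25.  63.  64. -38. 136.  61.]
0 -180 -1 [ -25.   63.   64.  -38.  136. -119.]
0 -150 1 [-16.  56.  82. -54. 118.  57.]
0 -150 -1 [ -16.   56.   82.  -54.  118. -123.]
0 -120 1 [ -8.  50. 103. -70. 100.  65.]
0 -120 -1 [  -8.   50.  103.  -70.  100. -115.]
0 -60 1 [-16.  48. 146. 225. 100. 100.]
0 -60 -1 [-16.  48. 146. 225. 100. -80.]
0 0 1 [-69.  45. 137. 111.  91.  87.]
0 0 -1 [-69.  45. 137. 111.  91. -93.]
0 30 1 [-71.  47. 115.  80.  93. 108.]
0 30 -1 [-71.  47. 115.  80.  93. -72.]
0 60 1 [-65.  53.  93.  60. 109. 119.]
0 60 -1 [-65.  53.  93.  60. 109. -61.]
0 90 1 [-56.  60.  73.  45. 128. 122.]
0 90 -1 [-56.  60.  73.  45. 128. -58.]
0 120 1 [-46.  65.  59.  25. 144. 110.]
0 120 -1 [-46.  65.  59.  25. 144. -70.]
0 150 1 [-35.  66.  55. -10. 148.  81.]
0 150 -1 [-35.  66.  55. -10. 148. -99.]
10 -180 1 [-25.  59.  66. -33. 130.  63.]
10 -180 -1 [ -25.   59.   66.  -33.  130. -117.]
10 -150 1 [-16.  52.  83. -50. 111.  57.]
10 -150 -1 [ -16.   52.   83.  -50.  111. -123.]
10 -120 1 [ -9.  45. 104. -67.  92.  61.]
10 -120 -1 [  -9.   45.  104.  -67.   92. -119.]
10 
[... 3587 characters left out ...]
-1 [ -16.   36.  105.  -61.   75. -129.]
30 -60 1 [-26.  25. 133. 225.  43.  73.]
30 -60 -1 [ -26.   25.  133.  225.   43. -107.]
30 -30 1 [-43.  24. 137. 162.  41.  97.]
30 -30 -1 [-43.  24. 137. 162.  41. -83.]
30 0 1 [-57.  27. 128. 107.  49. 118.]
30 0 -1 [-57.  27. 128. 107.  49. -62.]
30 30 1 [-61.  32. 114.  71.  66. 127.]
30 30 -1 [-61.  32. 114.  71.  66. -53.]
30 60 1 [-58.  39.  98.  50.  85. 127.]
30 60 -1 [-58.  39.  98.  50.  85. -53.]
30 90 1 [-52.  45.  84.  33. 103. 120.]
30 90 -1 [-52.  45.  84.  33. 103. -60.]
30 120 1 [-44.  49.  74.  15. 115. 105.]
30 120 -1 [-44.  49.  74.  15. 115. -75.]
30 150 1 [-36.  50.  72.  -6. 118.  84.]
30 150 -1 [-36.  50.  72.  -6. 118. -96.]
```

Kinematic model fitted exactly. Plan for each tube:
- Grasp at the cap with yaw -90.
- Carry with the cap towards +y.
- Tilt about +70° around the jaw axis.
- Lower into the cup.

First I'll reorient.

Emit:
arm_command --pt "0 0 0 8 0 0 41" --pt "0 0 0 16 0 0 41" --pt "0 0 0 24 0 0 41" --pt "0 0 0 32 0 0 41" --pt "0 0 0 40 0 0 41"

```text
time_s: 34.05
tcp_pos: [481.6, 36.9, 350.9]
ee_rot: [-179.7, -0.0, 90.0]
ft_force: [-0.4, -0.4, -0.3]
width: 34.9
```

```bash
python3 fk.py add 0 0 0 40 0 0; python3 fk.py to 572.5 36 150 180 0 0.01
```

```text
[480.   36.8 350.3] [-180.    0.   90.]
[ -0.8  92.5 200.3] [-0.  0. 90.]
```

Emit:
arm_command --pt "0 9 12 0 0 9 41" --pt "0 18 24 0 0 18 41" --pt "0 27 36 0 0 27 41" --pt "0 36 48 0 0 36 41" --pt "0 45 60 0 0 45 41" --pt "0 54 75 0 0 54 41" --pt "0 63 90 0 0 63 41" --pt "0 72 105 0 0 72 41" --pt "-1 81 120 0 0 81 41" --pt "-1 92.5 130 0 0 90 41"

```text
time_s: 35.3
tcp_pos: [573.9, 35.9, 219.1]
ee_rot: [-180.0, 0.2, -0.3]
ft_force: [0.1, -0.3, 0.1]
width: 35.1
```

Emit:
arm_command --pt "0 0 8 0 0 9 41" --pt "0 0 16 0 0 18 41" --pt "0 0 24 0 0 27 41" --pt "0 0 32 0 0 36 41" --pt "0 0 40 0 0 45 41" --pt "0 0 50 0 0 54 41" --pt "0 0 60 0 0 63 41" --pt "0 0 70 0 0 72 41" --pt "0 0 80 0 0 81 41" --pt "0 0 90 0 0 90 41"

```text
time_s: 36.55
tcp_pos: [574.0, 35.9, 129.3]
ee_rot: [179.9, 0.0, -90.3]
ft_force: [0.8, -0.2, 0.6]
width: 34.9
```

```bash
python3 fk.py add -1 92.5 130 0 0 90; python3 fk.py add 0 0 90 0 0 90; python3 log.py; python3 fk.py to 572.5 36 10 180 0 -90;  python3 - <<'E'
from h import *
im=cam('side'); cv2.imwrite('pics/s14.png',cv2.resize(im['color'][130:290,240:420],None,fx=4,fy=3.7,interpolation=2)[...,::-1])
E
```

```text
[572.5  35.8 220.3] [-180.    0.    0.]
[572.5  35.8 130.3] [180.   0. -90.]
[2.410e+00 2.305e+01 9.809e+01 5.000e-02 5.897e+01 9.268e+01] [574.   35.9 129.3] [179.9   0.  -90.3] [ 0.8 -0.2  0.6] 34.9 36.55
[ -0.2   0.  120.3] [0. 0. 0.]
```

View pics/s14.png

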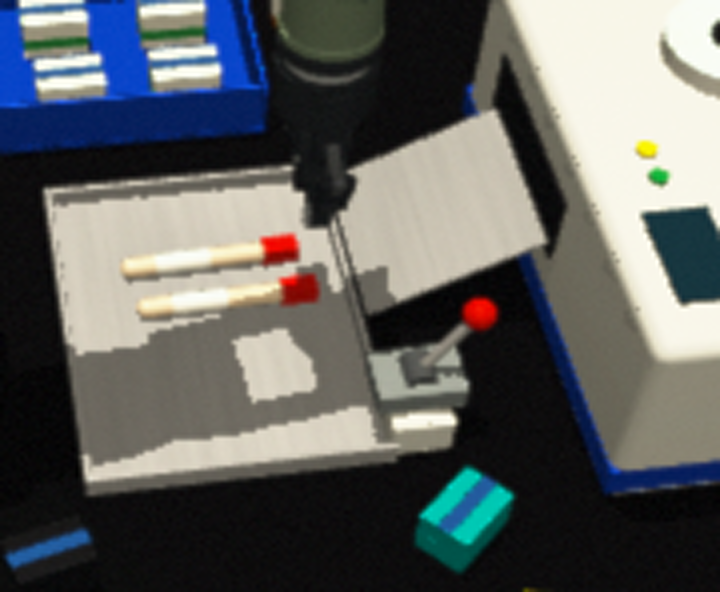

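Emit:
arm_command --pt "0 0 15 0 0 0 41" --pt "0 0 40 0 0 0 41" --pt "0 0 65 0 0 0 41" --pt "0 0 90 0 0 0 41" --pt "0 0 108 0 0 0 41" --pt "0 0 117 0 0 0 41" --pt "0 0 120.5 0 0 0 41" --pt "0 0 120.5 0 0 0 41"

```text
time_s: 37.6
tcp_pos: [573.0, 35.9, 10.0]
ee_rot: [-180.0, 0.0, -90.0]
ft_force: [-0.2, -0.3, 0.5]
width: 35.2
```

Emit:
arm_command --pt "0 0 0 0 0 0 10" --pt "0 0 0 0 0 0 10" --pt "0 0 0 0 0 0 10" --pt "0 0 0 0 0 0 10" --force 40

```text
time_s: 38.1
tcp_pos: [573.2, 35.9, 10.7]
ee_rot: [-179.9, 0.0, -90.0]
ft_force: [-0.1, -0.4, 5.4]
width: 17.2
```

```bash
python3 fk.py add 0 0 120.5 0 0 0; python3 log.py;  python3 - <<'E'
from h import *
im=cam('side'); cv2.imwrite('pics/s15.png',cv2.resize(im['color'][130:290,240:420],None,fx=4,fy=3.7,interpolation=2)[...,::-1])
E
```

```text
[572.5  35.8   9.8] [180.   0. -90.]
[2.4300e+00 3.0910e+01 1.0544e+02 1.0000e-02 4.3550e+01 9.2420e+01] [573.2  35.9  10.7] [-179.9    0.   -90. ] [-0.1 -0.4  5.4] 17.2 38.1
```

View pics/s15.png

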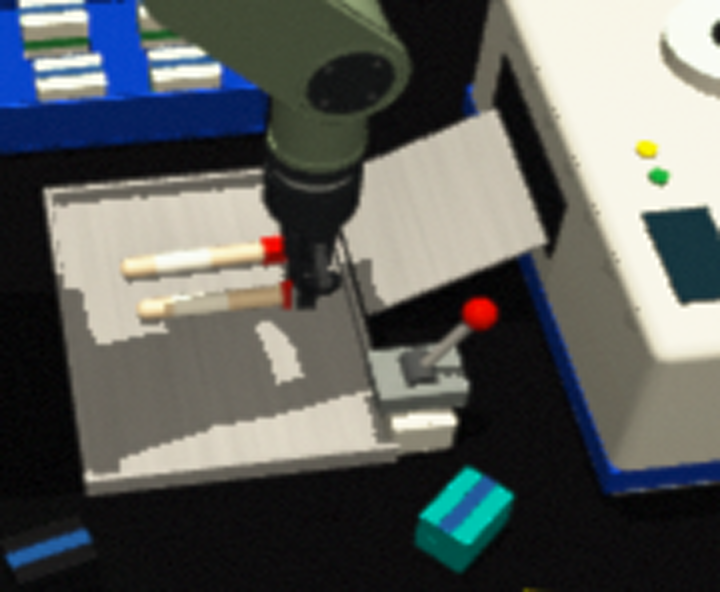

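Emit:
arm_command --pt "0 0 -10 0 0 0 10" --pt "0 0 -30 0 0 0 10" --pt "0 0 -60 0 0 0 10" --pt "0 0 -100 0 0 0 10" --pt "0 0 -140 0 0 0 10" --pt "0 0 -180 0 0 0 10" --pt "0 0 -200 0 0 0 10" --pt "0 0 -200 0 0 0 10" --force 60

```text
time_s: 39.15
tcp_pos: [573.1, 35.8, 211.5]
ee_rot: [-179.8, 0.0, -90.0]
ft_force: [0.2, -0.3, -0.9]
width: 16.4
```

```bash
python3 fk.py add 0 0 -200 0 0 0; python3 log.py;  python3 - <<'E'
from h import *
im=cam('side'); cv2.imwrite('pics/s16.png',cv2.resize(im['color'][100:290,200:420],None,fx=3.5,fy=3,interpolation=2)[...,::-1])
E
python3 - <<'E'
import sys; sys.path.insert(0,'.')
import os; os.chdir('.')
from ik import *
cup=np.array([458,-346,6.])
p,R=cuppose(90,20,cup+np.array([-18,-18,2]),133,back=6)
R=R*Ro.from_euler('z',180,degrees=True)
print('place',p.round(1),R.as_euler('xyz',degrees=True).round(1))
# path check: at height +130
q=p+[0,0,140]
j=np.array([-37,15,90,0,60,-37.])
T0=Ro.from_euler('xyz',[180,0,0],degrees=True)
for th in range(0,75,10):
    j,er=solve(q,T0*Ro.from_euler('x',th,degrees=True),j); print(th,j.round(1),round(er,3))
for dz in (100,60,30,0):
    j,er=solve(p+[0,0,dz],R,j); print(dz,j.round(1),round(er,3))
E
```

```text
[572.5  35.8 209.8] [180.   0. -90.]
[ 2.43 18.89 91.73  0.   69.18 92.42] [573.1  35.8 211.5] [-179.8    0.   -90. ] [ 0.2 -0.3 -0.9] 16.4 39.15
place [ 440.  -312.9  130.9] [-110.    0.    0.]
0 [-36.6  13.8  90.2  -0.   75.9 -36.6] 0.0
10 [-41.1  17.1  86.4   7.6  83.2 -42.4] 0.0
20 [-44.9  20.8  82.9  14.   90.6 -46.5] 0.0
30 [-48.   24.8  80.   19.7  97.9 -49.2] 0.0
40 [-50.6  29.   77.6  25.  104.9 -51. ] 0.0
50 [-52.6  33.2  75.9  30.  111.4 -51.9] 0.0
60 [-54.1  37.3  75.   34.9 117.4 -52.3] 0.0
70 [-55.2  41.2  74.8  39.7 122.9 -52.3] 0.0
100 [-55.2  43.3  76.9  38.2 119.7 -55.4] 0.0
60 [-55.2  45.6  78.6  36.9 116.5 -58.1] 0.0
30 [-55.2  47.4  79.6  36.1 114.2 -60. ] 0.0
0 [-55.2  49.4  80.4  35.4 112.  -61.7] 0.0
```

View pics/s16.png

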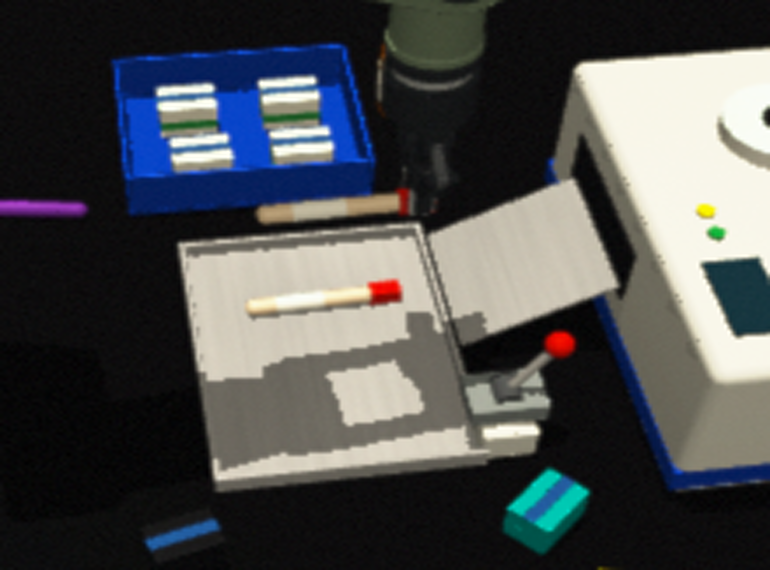

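```bash
python3 fk.py to 440 -313 271 180 0 0
```

```text
[348.8 132.6 -61.2] [  0.   0. -90.]
```

Emit:
arm_command --pt "30 12 -10 0 0 -9 10" --pt "65 25 -20 0 0 -18 10" --pt "101 39 -30 0 0 -27 10" --pt "138 53 -40 0 0 -36 10" --pt "175 67 -50 0 0 -45 10" --pt "212 81 -61 0 0 -54 10" --pt "250 95 -61 0 0 -63 10" --pt "287 109 -61 0 0 -72 10" --pt "323 123 -61 0 0 -81 10" --pt "349 133 -61 0 0 -90 10"

```text
time_s: 40.45
tcp_pos: [438.1, -314.1, 268.7]
ee_rot: [-179.9, 0.2, 0.2]
ft_force: [0.6, 0.7, -0.3]
width: 16.4
```

Emit:
arm_command --pt "0 0 0 0 0 0 10" --pt "0 0 0 8 0 0 10" --pt "0 0 0 16 0 0 10" --pt "0 0 0 24 0 0 10" --pt "0 0 0 32 0 0 10" --pt "0 0 0 40 0 0 10" --pt "0 0 0 48 0 0 10" --pt "0 0 0 56 0 0 10" --pt "0 0 0 64 0 0 10" --pt "0 0 0 70 0 0 10"

```text
time_s: 41.7
tcp_pos: [440.0, -312.6, 269.2]
ee_rot: [-109.6, 0.2, -0.0]
ft_force: [-0.9, -0.5, -0.1]
width: 16.5
```

```bash
python3 fk.py add 349 133 -61 0 0 -90;  python3 fk.py add 0 0 0 70 0 0; python3 log.py;  python3 - <<'E'
from h import *
im=cam('side'); cv2.imwrite('pics/s17.png',cv2.resize(im['color'][130:400,180:440],None,fx=2.8,fy=2.2,interpolation=2)[...,::-1])
im=cam('top'); save(im,'t17.png')
E
```

```text
[ 439.6 -313.2  270.8] [-180.    0.    0.]
[ 439.6 -313.2  270.8] [-110.    0.    0.]
[-55.15  41.44  74.91  39.8  122.96 -52.22] [ 440.  -312.6  269.2] [-109.6    0.2   -0. ] [-0.9 -0.5 -0.1] 16.5 41.7
```

View pics/s17.png

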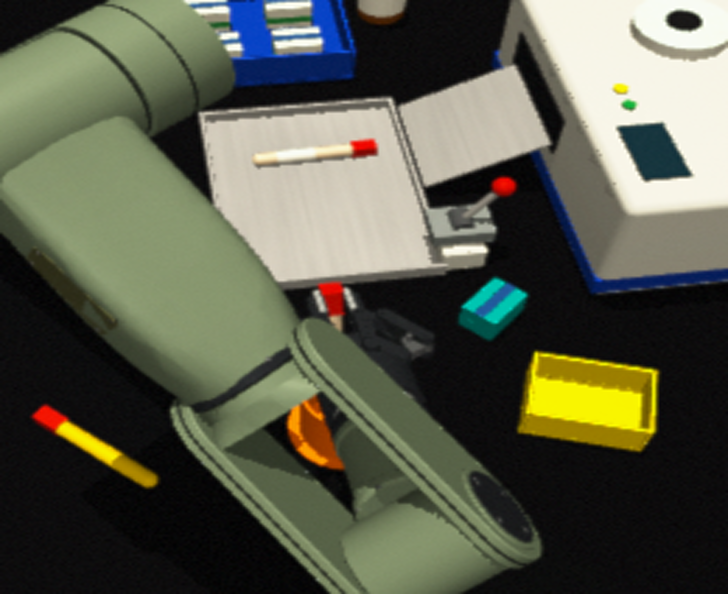

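View pics/t17.png

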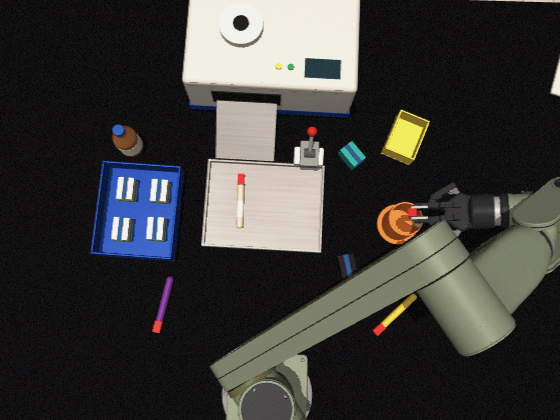

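Tube held at the cap and tilted above the cup. I'll check the tube pose with depth before lowering.

Run:
```python
from h import *
im=cam('top');W=cloud(im);c=im['color'].astype(int)
red=(c[...,0]>130)&(c[...,1]<75)&(c[...,2]<75)
red[:,:390]=0; red[:195]=0; red[240:]=0
P=W[red]; P=P[P[:,2]>200]; print(len(P),P.mean(0).round(1),P.min(0).round(1),P.max(0).round(1))
s=robot.read_state();p=s['tcp_pos'];R=Ro.from_euler('xyz',s['ee_rot'],degrees=True).as_matrix()
u=-R[:,1];h=R[:,2]
print('expected cap end',(p-6*h+17*u).round(1),'foot',(p-6*h-133*u).round(1),'u',u.round(2))
# tan/white tube pts
m=(abs(W[...,0]-440)<40)&(W[...,1]>-400)&(W[...,1]<-290)&(W[...,2]>125)&(W[...,2]<300)&~red
bright=m&(c.sum(2)>330)&(c[...,2]>90)
Q=W[bright]; print(len(Q)); print(Q[::max(1,len(Q)//12)].round(0).tolist())
```

```text
63 [ 442.1 -315.3  282.5] [ 432.9 -324.8  274.2] [ 451.2 -306.1  291.2]
expected cap end [ 439.9 -312.5  286.8] foot [ 439.3 -363.5  145.7] u [0.   0.34 0.94]
79
[[456.0, -314.0, 279.0], [456.0, -327.0, 282.0], [455.0, -339.0, 288.0], [454.0, -317.0, 278.0], [453.0, -328.0, 285.0], [454.0, -342.0, 285.0], [433.0, -324.0, 284.0], [432.0, -314.0, 277.0], [431.0, -327.0, 280.0], [431.0, -338.0, 287.0], [429.0, -317.0, 277.0], [428.0, -327.0, 287.0], [428.0, -340.0, 287.0], [432.0, -359.0, 178.0]]
```

Emit:
arm_command --pt "0 14 5.1 0 0 0 10" --pt "0 33 12 0 0 0 10" --pt "0 52 18.9 0 0 0 10" --pt "0 71 25.8 0 0 0 10" --pt "0 90 32.8 0 0 0 10" --pt "0 105 38.2 0 0 0 10" --pt "0 115 41.9 0 0 0 10" --pt "0 120 43.7 0 0 0 10" --pt "0 120 43.7 0 0 0 10"

```text
time_s: 42.98
tcp_pos: [439.6, -313.2, 143.0]
ee_rot: [-110.0, -0.0, 0.0]
ft_force: [0.2, -0.5, 0.3]
width: 16.0
```

```bash
python3 fk.py add 0 120 43.7 0 0 0; python3 log.py;  python3 - <<'E'
from h import *
im=cam('top'); cv2.imwrite('pics/t18.png',cv2.resize(im['color'][160:270,340:520],None,fx=4,fy=4,interpolation=2)[...,::-1])
E
```

```text
[ 439.6 -313.2  143.1] [-110.    0.    0.]
[-55.2   48.57  80.06  35.61 112.92 -61.06] [ 439.6 -313.2  143. ] [-110.   -0.    0.] [ 0.2 -0.5  0.3] 16.0 42.975
```

View pics/t18.png

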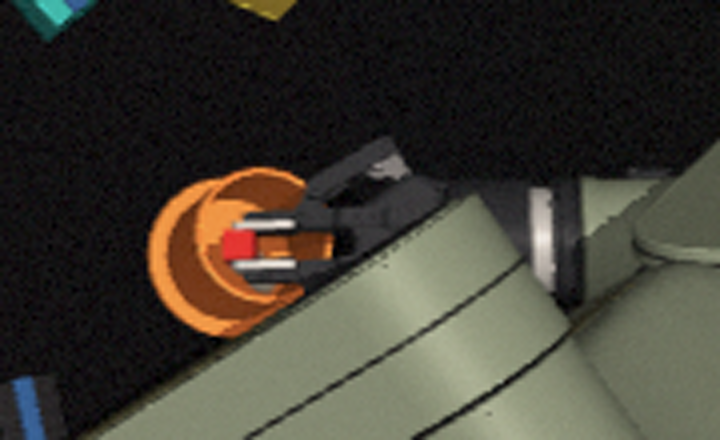

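Emit:
arm_command --pt "0 3 1.1 0 0 0 10" --pt "0 6 2.2 0 0 0 10" --pt "0 8 2.9 0 0 0 10" --pt "0 10 3.6 0 0 0 10" --pt "0 10 3.6 0 0 0 10"

```text
time_s: 43.65
tcp_pos: [439.5, -312.9, 133.3]
ee_rot: [-109.9, -0.0, 0.0]
ft_force: [-0.1, 0.5, 4.0]
width: 16.0
```

Emit:
arm_command --pt "0 1 0.4 0 0 0 10" --pt "0 2 0.7 0 0 0 10" --pt "0 2 0.7 0 0 0 10"

```text
time_s: 44.02
tcp_pos: [439.5, -312.6, 133.0]
ee_rot: [-109.7, -0.1, 0.1]
ft_force: [-0.3, 2.3, 9.7]
width: 16.7
```

Foot on the bottom, with a 10 N reaction. I'll release and retract along the tool axis.

Emit:
arm_command --pt "0 0 0 0 0 0 28" --pt "0 0 0 0 0 0 35" --pt "0 0 0 0 0 0 35" --pt "0 0 -10 0 0 0 35" --pt "0 0 -30 0 0 0 35" --pt "0 0 -60 0 0 0 35" --pt "0 -20 -90 0 0 0 41" --pt "0 -50 -110 0 0 0 41" --pt "0 -90 -110 0 0 0 41" --pt "0 -120 -110 0 0 0 41"

```text
time_s: 45.28
tcp_pos: [439.5, -375.7, 282.2]
ee_rot: [-110.1, -0.0, -0.0]
ft_force: [-0.1, -1.2, -1.2]
width: 35.0
```

```bash
python3 fk.py add 0 12 4.3 0 0 0; python3 fk.py add 0 -120 -110 0 0 0; python3 log.py;  python3 - <<'E'
from h import *
im=cam('top'); cv2.imwrite('pics/t19.png',cv2.resize(im['color'][160:270,340:520],None,fx=4,fy=4,interpolation=2)[...,::-1])
im=cam('side'); cv2.imwrite('pics/s19.png',cv2.resize(im['color'][130:400,180:440],None,fx=2.8,fy=2.2,interpolation=2)[...,::-1])
E
```

```text
[ 439.6 -313.2  130.4] [-110.    0.    0.]
[ 439.6 -375.6  280.8] [-110.    0.    0.]
[-57.75  45.36  64.39  40.31 129.15 -49.64] [ 439.5 -375.7  282.2] [-110.1   -0.    -0. ] [-0.1 -1.2 -1.2] 35.0 45.275
```

View pics/t19.png

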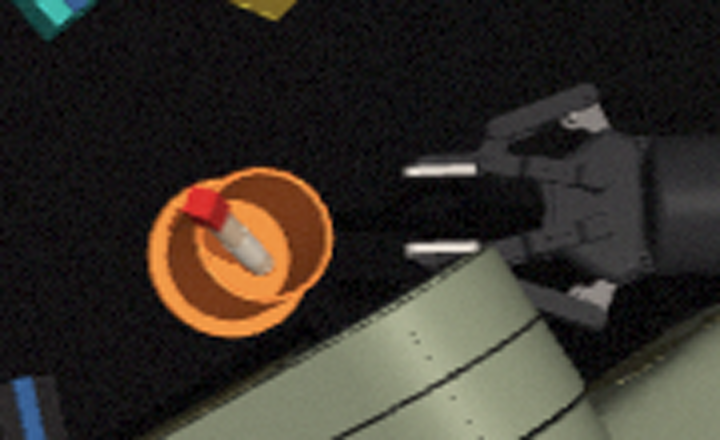

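View pics/s19.png

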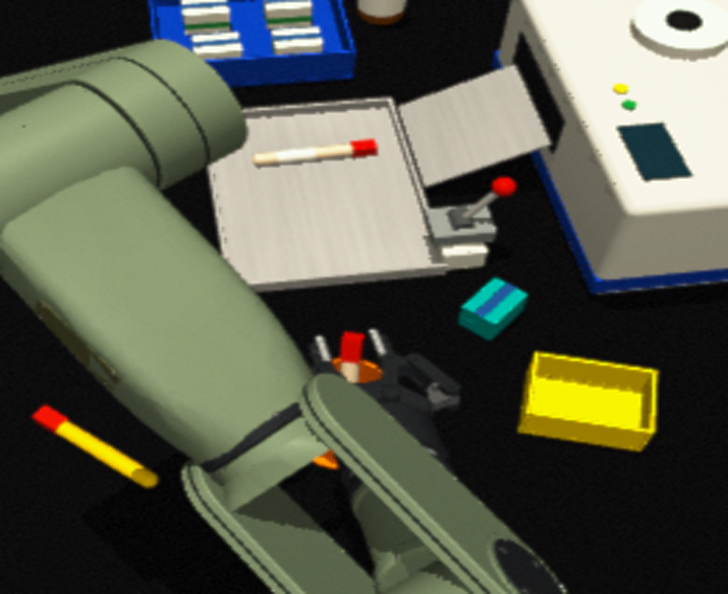

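```bash
python3 - <<'E'
from h import *
im=cam('top');W=cloud(im);c=im['color'].astype(int)
red=(c[...,0]>130)&(c[...,1]<60)&(c[...,2]<60)
red[:,:380]=0;red[:,420:]=0; red[:195]=0; red[240:]=0
P=W[red]; P=P[P[:,2]>60]; print('cap',len(P),P.mean(0).round(1),P[P[:,2]>150-0].mean(0).round(1))
for cu,cv in [(225,228),(240,245),(255,260),(262,268)]:
    u,v=340+cu//4,160+cv//4; print(W[v,u].round(1),c[v,u])
E
python3 fk.py to 440 -376 281 180 0 0; python3 fk.py to 440 -200 200 180 0 0
```

```text
cap 69 [ 469.2 -301.8  137.2] [nan nan nan]
[ 460.  -320.6  105.6] [173 147 124]
[ 454.3 -337.1   78.7] [181 165 147]
[ 448.7 -352.    49.1] [175 165 150]
[ 445.8 -361.    33.9] [162 137 112]
[ 0.4 -0.1 -0.5] [-70.   0.   0.]
[  0.4  15.9 192.6] [-70.   0.   0.]<stdin>:5: RuntimeWarning: Mean of empty slice.
  ret = um.true_divide(
```

Emit:
arm_command --pt "0 0 0 -8 0 0 41" --pt "0 0 0 -16 0 0 41" --pt "0 0 0 -24 0 0 41" --pt "0 0 0 -32 0 0 41" --pt "0 0 0 -40 0 0 41" --pt "0 0 0 -48 0 0 41" --pt "0 0 0 -56 0 0 41" --pt "0 0 0 -64 0 0 41" --pt "0 0 0 -70 0 0 41" --pt "0 0 0 -70 0 0 41"

```text
time_s: 46.68
tcp_pos: [439.4, -374.0, 280.0]
ee_rot: [-179.9, 0.1, 0.1]
ft_force: [-0.7, -1.1, 0.7]
width: 34.9
```

```bash
python3 fk.py add 0 0 0 -70 0 0; python3 log.py; python3 fk.py to 566.5 83.4 150 180 0 -90
```

```text
[ 439.6 -375.6  280.8] [-180.    0.    0.]
[-4.155e+01  1.709e+01  8.438e+01  2.000e-02  7.866e+01 -4.170e+01] [ 439.4 -374.   280. ] [-1.799e+02  1.000e-01  1.000e-01] [-0.7 -1.1  0.7] 34.9 46.675
[ 127.  -458.9  130.8] [ 0.  0. 90.]
```

Emit:
arm_command --pt "10 -36 0 0 0 8 41" --pt "24 -84 0 0 0 17 41" --pt "37 -132 0 0 0 26 41" --pt "50 -180 5 0 0 35 41" --pt "64 -228 15 0 0 44 41" --pt "77 -276 25 0 0 53 41" --pt "90 -324 40 0 0 62 41" --pt "104 -372 60 0 0 71 41" --pt "117 -420 80 0 0 80 41" --pt "127 -455 100 0 0 90 41"

```text
time_s: 47.92
tcp_pos: [567.2, 80.7, 178.7]
ee_rot: [179.8, 0.0, -90.3]
ft_force: [0.5, 0.4, 1.1]
width: 35.2
```

```bash
python3 fk.py add 127 -455 100 0 0 90; python3 log.py; python3 fk.py to 566.5 83.4 10.3 180 0 -90
python3 - <<'E'
from h import *
im=cam('side'); W=cloud(im);c=im['color'].astype(int)
cv2.imwrite('pics/s20.png',cv2.resize(im['color'][100:370,200:440],None,fx=3,fy=2.2,interpolation=2)[...,::-1])
E
```

```text
[566.5  79.5 180.8] [180.   0. -90.]
[6.920e+00 2.037e+01 9.449e+01 6.000e-02 6.531e+01 9.721e+01] [567.2  80.7 178.7] [179.8   0.  -90.3] [0.5 0.4 1.1] 35.2 47.925
[ -3.9   0.  170.5] [0. 0. 0.]
```

View pics/s20.png

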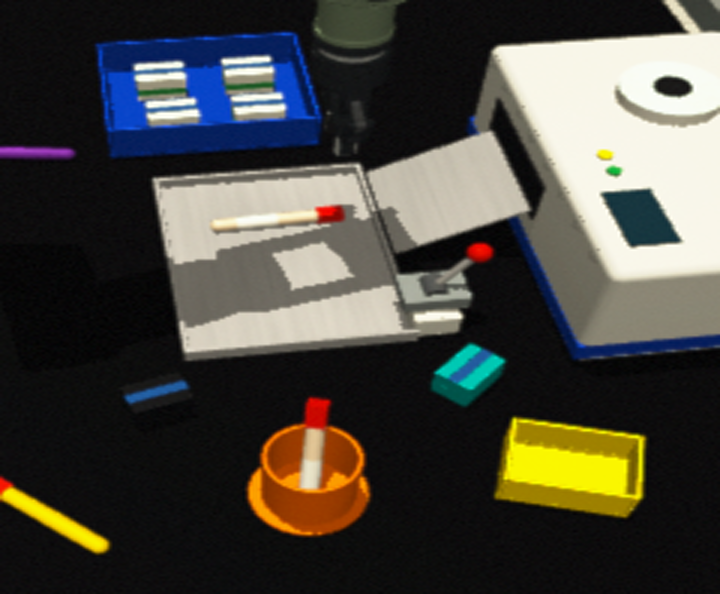

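The first tube stands in the cup with its cap up. I'll descend on tube 2.

Emit:
arm_command --pt "-4 0 10 0 0 0 41" --pt "-4 0 40 0 0 0 41" --pt "-4 0 75 0 0 0 41" --pt "-4 0 110 0 0 0 41" --pt "-4 0 140 0 0 0 41" --pt "-4 0 160 0 0 0 41" --pt "-4 0 168 0 0 0 41" --pt "-4 0 170.5 0 0 0 41" --pt "-4 0 170.5 0 0 0 41"

```text
time_s: 49.1
tcp_pos: [567.1, 83.2, 10.8]
ee_rot: [-179.9, 0.0, -90.0]
ft_force: [-0.3, 1.1, -0.0]
width: 35.1
```

Emit:
arm_command --pt "0 0 0 0 0 0 10" --pt "0 0 0 0 0 0 10" --pt "0 0 0 0 0 0 10" --pt "0 0 0 0 0 0 10" --force 60

```text
time_s: 49.6
tcp_pos: [567.3, 83.6, 11.3]
ee_rot: [-179.9, 0.0, -90.0]
ft_force: [0.4, -0.3, 6.0]
width: 16.5
```

Emit:
arm_command --pt "0 0 -10 0 0 0 10" --pt "0 0 -30 0 0 0 10" --pt "0 0 -60 0 0 0 10" --pt "0 0 -100 0 0 0 10" --pt "0 0 -140 0 0 0 10" --pt "0 0 -180 0 0 0 10" --pt "0 0 -200 0 0 0 10" --pt "0 0 -200 0 0 0 10"

```text
time_s: 50.6
tcp_pos: [567.2, 83.6, 212.1]
ee_rot: [-179.8, 0.0, -90.0]
ft_force: [-0.1, -0.2, -0.7]
width: 16.8
```

```bash
python3 fk.py add -4 0 170.5 0 0 0;python3 fk.py add 0 0 -200 0 0 0; python3 log.py
python3 - <<'E'
from h import *
im=cam('side'); W=cloud(im);c=im['color'].astype(int)
cv2.imwrite('pics/s21.png',cv2.resize(im['color'][100:370,200:440],None,fx=3,fy=2.2,interpolation=2)[...,::-1])
from ik import *
for e in (5,8,10,12):
    p,R=cuppose(90,e,np.array([476,-358,8.]),133,back=6)
    R=R*Ro.from_euler('z',180,degrees=True)
    print(e,'place',p.round(1)); j=np.array([-55,45,77,38,118,-56])
    for dz in (180,140,100,0):
        jj,er=solve(p+[0,0,dz],R,j); print(dz,jj.round(1),round(er,3))
E
python3 fk.py to 476 -334.5 311 180 0 0
```

```text
[566.5  83.5  10.3] [180.   0. -90.]
[566.5  83.5 210.3] [180.   0. -90.]
[7.230e+00 1.877e+01 9.181e+01 1.000e-02 6.919e+01 9.722e+01] [567.2  83.6 212.1] [-179.8    0.   -90. ] [-0.1 -0.2 -0.7] 16.8 50.6
5 place [ 476.  -340.4  140. ]
180 [-54.9  47.9  65.6  54.8 135.5 -41.2] 0.0
140 [-54.9  49.9  67.4  51.8 133.2 -45.5] 0.0
100 [-54.9  52.1  68.9  49.2 130.9 -49.3] 0.0
0 [-54.9  58.4  70.7  44.5 125.3 -56.9] 0.0
8 place [ 476.  -333.5  138.9]
180 [-54.5  46.5  66.2  52.6 133.7 -42.3] 0.0
140 [-54.5  48.5  68.1  49.8 131.2 -46.4] 0.0
100 [-54.5  50.6  69.7  47.4 128.7 -50.1] 0.0
0 [-54.5  56.8  72.   43.1 122.8 -57.5] 0.0
10 place [ 476.  -329.   137.9]
180 [-54.3  45.6  66.6  51.1 132.4 -42.9] 0.0
140 [-54.3  47.5  68.7  48.5 129.9 -47. ] 0.0
100 [-54.3  49.6  70.4  46.3 127.3 -50.6] 0.0
0 [-54.3  55.8  72.8  42.2 121.1 -57.8] 0.0
12 place [ 476.  -324.5  136.8]
180 [-54.   44.7  67.1  49.8 131.1 -43.5] 0.0
140 [-54.   46.6  69.2  47.2 128.5 -47.5] 0.0
100 [-54.   48.7  71.   45.1 125.8 -51. ] 0.0
0 [-54.   54.7  73.7  41.3 119.4 -58.1] 0.0
[ 417.9   90.6 -100.7] [  0.   0. -90.]
```

View pics/s21.png

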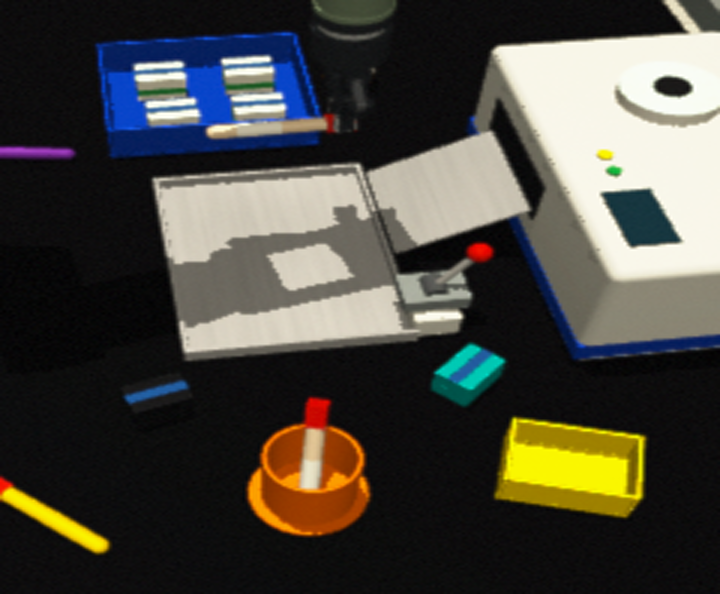

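Emit:
arm_command --pt "32 7 -10 0 0 -8 10" --pt "78 17 -25 0 0 -17 10" --pt "124 27 -40 0 0 -26 10" --pt "170 37 -55 0 0 -35 10" --pt "216 47 -70 0 0 -45 10" --pt "262 57 -85 0 0 -54 10" --pt "308 67 -100.7 0 0 -63 10" --pt "354 77 -100.7 0 0 -72 10" --pt "395 86 -100.7 0 0 -81 10" --pt "417 90.5 -100.7 0 0 -90 10"

```text
time_s: 51.9
tcp_pos: [474.8, -335.2, 308.6]
ee_rot: [-179.9, 0.2, 0.2]
ft_force: [-0.4, 1.7, -1.2]
width: 16.7
```

Emit:
arm_command --pt "0 0 0 0 0 0 10" --pt "0 0 0 9 0 0 10" --pt "0 0 0 18 0 0 10" --pt "0 0 0 27 0 0 10" --pt "0 0 0 37 0 0 10" --pt "0 0 0 47 0 0 10" --pt "0 0 0 57 0 0 10" --pt "0 0 0 66 0 0 10" --pt "0 0 0 75 0 0 10" --pt "0 0 0 82 0 0 10"

```text
time_s: 53.15
tcp_pos: [476.6, -333.0, 309.4]
ee_rot: [-97.6, 0.3, 0.0]
ft_force: [0.4, -0.0, -0.0]
width: 16.2
```

```bash
python3 fk.py add 417 90.5 -100.7 0 0 -90;python3 fk.py add 0 0 0 82 0 0; python3 log.py; python3 fk.py to 476 -333.5 150 -98 0 0
python3 - <<'E'
from h import *
im=cam('top');W=cloud(im);c=im['color'].astype(int); cv2.imwrite('pics/t22.png',cv2.resize(im['color'][150:270,340:520],None,fx=4,fy=4,interpolation=2)[...,::-1])
red=(c[...,0]>130)&(c[...,1]<60)&(c[...,2]<60)
red[:,:380]=0;red[:,440:]=0; red[:180]=0; red[240:]=0
for P in (W[red&(W[...,2]>200)],W[red&(W[...,2]<200)]): print('cap',len(P),P.mean(0).round(1))
im=cam('side'); cv2.imwrite('pics/s22.png',cv2.resize(im['color'][130:400,180:440],None,fx=2.8,fy=2.2,interpolation=2)[...,::-1])
E
```

```text
[ 476.1 -333.6  311. ] [-180.    0.    0.]
[ 476.1 -333.6  311. ] [-98.   0.   0.]
[-54.49  47.11  66.72  52.12 133.24 -42.97] [ 476.6 -333.   309.4] [-97.6   0.3   0. ] [ 0.4 -0.  -0. ] 16.2 53.15
[-1.000e-01  1.594e+02  2.250e+01] [-0.  0.  0.]
cap 40 [ 478.4 -337.6  322.7]
cap 70 [ 470.5 -303.5  135.3]
```

View pics/t22.png

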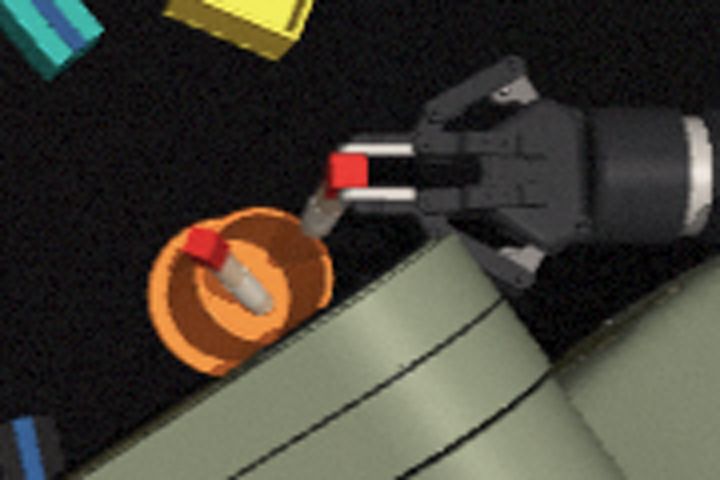

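View pics/s22.png

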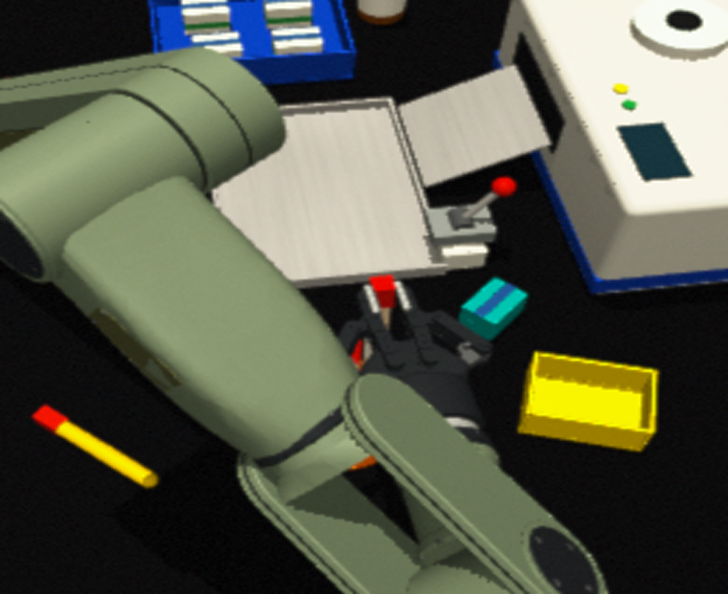

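Run:
```python
from h import *
im=cam('top')
for P in [(476,-358,180),(476,-341,318),(476,-358,8)]:
    q=im['R']@np.array(P)+im['t']; u=im['fx']*q[0]/q[2]+im['cx'];v=im['fy']*q[1]/q[2]+im['cy']; print(P,(u-340)*4,(v-150)*4)
```

```text
(476, -358, 180) 313.5794806400827 223.77959414516033
(476, -341, 318) 350.8023397434249 176.74465128914255
(476, -358, 8) 245.67685691999577 269.56829402285257
```

Emit:
arm_command --pt "0 10 1.4 0 0 0 10" --pt "0 25 3.5 0 0 0 10" --pt "0 40 5.6 0 0 0 10" --pt "0 50 7 0 0 0 10" --pt "0 50 7 0 0 0 10"

```text
time_s: 53.92
tcp_pos: [476.0, -333.5, 259.5]
ee_rot: [-97.9, 0.1, 0.0]
ft_force: [0.1, -0.6, -0.5]
width: 16.4
```

The projection matches the image: foot expected at (314,224) and seen at about (315,230). I'll continue down.

Emit:
arm_command --pt "0 15 2.1 0 0 0 10" --pt "0 35 4.9 0 0 0 10" --pt "0 55 7.7 0 0 0 10" --pt "0 75 10.5 0 0 0 10" --pt "0 92 12.9 0 0 0 10" --pt "0 104 14.6 0 0 0 10" --pt "0 110 15.5 0 0 0 10" --pt "0 113 15.9 0 0 0 10" --pt "0 115 16.2 0 0 0 10" --pt "0 115 16.2 0 0 0 10"

```text
time_s: 55.18
tcp_pos: [476.1, -333.6, 144.6]
ee_rot: [-98.0, -0.0, 0.0]
ft_force: [-0.9, -0.7, -0.4]
width: 16.3
```

Emit:
arm_command --pt "0 2 0.3 0 0 0 10" --pt "0 4 0.6 0 0 0 10" --pt "0 5 0.7 0 0 0 10" --pt "0 5 0.7 0 0 0 10"

```text
time_s: 55.68
tcp_pos: [476.0, -333.5, 140.9]
ee_rot: [-97.9, -0.1, 0.0]
ft_force: [-0.5, -0.3, 5.8]
width: 16.3
```

Contact with the floor. Releasing.

Emit:
arm_command --pt "0 0.5 0 0 0 0 26" --pt "0 0.5 0 0 0 0 33" --pt "0 0.5 0 0 0 0 33" --pt "0 0 -10 0 0 0 33" --pt "0 0 -30 0 0 0 33" --pt "0 0 -60 0 0 0 33" --pt "0 -20 -90 0 0 0 41" --pt "0 -50 -110 0 0 0 41" --pt "0 -90 -110 0 0 0 41" --pt "0 -130 -110 0 0 0 41"

```text
time_s: 56.92
tcp_pos: [475.7, -425.1, 284.1]
ee_rot: [-98.0, 0.0, -0.0]
ft_force: [0.1, -0.5, 0.7]
width: 35.3
```

```bash
python3 fk.py add 0 170 23.9 0 0 0; python3 fk.py add 0 -130 -110 0 0 0; python3 log.py;  python3 - <<'E'
from h import *
im=cam('top'); cv2.imwrite('pics/t23.png',cv2.resize(im['color'][150:270,340:520],None,fx=4,fy=4,interpolation=2)[...,::-1])
im=cam('side'); cv2.imwrite('pics/s23.png',cv2.resize(im['color'][130:400,180:440],None,fx=2.8,fy=2.2,interpolation=2)[...,::-1])
E
```

```text
[ 476.1 -333.5  139.3] [-98.   0.   0.]
[ 476.1 -424.4  283.3] [-98.   0.   0.]
[-58.03  55.62  51.39  54.18 139.68 -38.46] [ 475.7 -425.1  284.1] [-98.   0.  -0.] [ 0.1 -0.5  0.7] 35.3 56.925
```

View pics/t23.png

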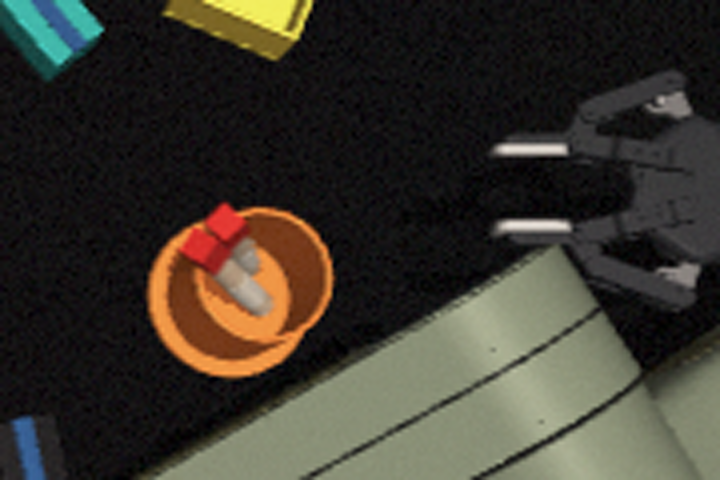

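View pics/s23.png

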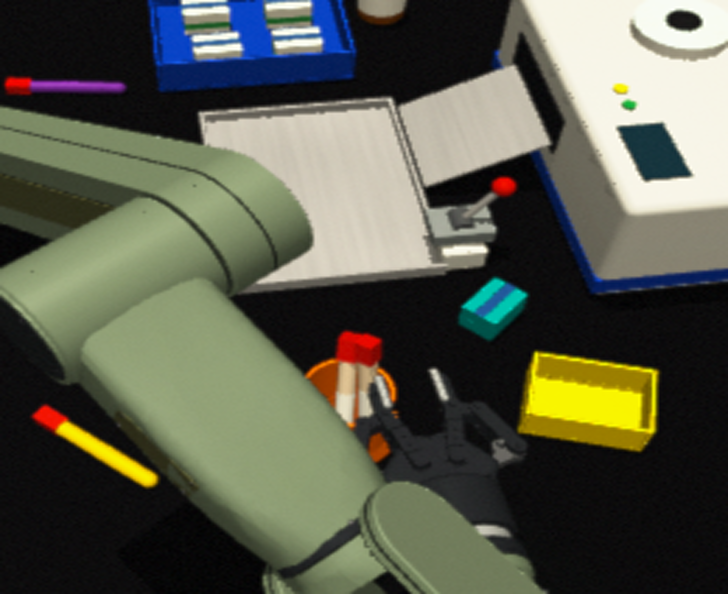

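Both tubes stand in the cup and the tray is empty. I'll untilt and go to the switch.

Emit:
arm_command --pt "0 0 0 -9 0 0 50" --pt "0 0 0 -18 0 0 50" --pt "0 0 0 -27 0 0 50" --pt "0 0 0 -36 0 0 50" --pt "0 0 0 -45 0 0 50" --pt "0 0 0 -54 0 0 60" --pt "0 0 0 -63 0 0 70" --pt "0 0 0 -72 0 0 70" --pt "0 0 0 -82 0 0 70" --pt "0 0 0 -82 0 0 70"

```text
time_s: 58.28
tcp_pos: [476.1, -422.1, 284.3]
ee_rot: [-180.0, -0.0, 0.2]
ft_force: [-0.1, 0.1, 0.9]
width: 59.7
```

Emit:
arm_command --pt "16 -26 0 0 0 0 70" --pt "40 -66 0 0 0 0 70" --pt "64 -106 0 0 0 0 70" --pt "88 -146 5 0 0 0 70" --pt "112 -186 15 0 0 0 70" --pt "136 -226 30 0 0 0 70" --pt "160 -266 45 0 0 0 70" --pt "182 -302 60 0 0 0 70" --pt "195 -324 75 0 0 0 70" --pt "196 -325 83 0 0 0 70"

```text
time_s: 59.52
tcp_pos: [672.4, -99.0, 198.0]
ee_rot: [-180.0, 0.2, 0.1]
ft_force: [-0.8, -0.6, -0.0]
width: 59.7
```

```bash
python3 fk.py add 0 0 0 -82 0 0; python3 fk.py add 196 -325 83 0 0 0; python3 log.py;  python3 - <<'E'
from h import *
im=cam('side'); W=cloud(im);c=im['color'].astype(int)
red=(c[...,0]>140)&(c[...,1]<60)&(c[...,2]<60)
n,L,st,ce=cv2.connectedComponentsWithStats(red.astype(np.uint8))
for i in range(1,n):
    if st[i,4]>10: print(ce[i].round(),np.nanmean(W[L==i],0).round(1))
cv2.imwrite('pics/s24.png',cv2.resize(im['color'][130:400,200:440],None,fx=3,fy=2.2,interpolation=2)[...,::-1])
E
```

```text
[ 476.1 -424.4  283.3] [-180.    0.    0.]
[672.1 -99.4 200.3] [-180.    0.    0.]
[-9.350e+00  2.906e+01  7.725e+01  1.000e-02  7.388e+01 -9.420e+00] [672.4 -99.  198. ] [-1.8e+02  2.0e-01  1.0e-01] [-0.8 -0.6 -0. ] 59.7 59.525
[122.  29.] [-49.1 997.5 157.3]
[186. 167.] [164.5 291.9  15.5]
[360. 214.] [ 670.7 -104.6  141.2]
[307. 288.] [ 471.8 -309.   135.8]
[295. 304.] [ 441.8 -307.9   50.7]
[197. 319.] [ 174.9 -289.6   15.9]
[295. 328.] [ 429.2 -376.2   51.3]
[312. 330.] [ 473.1 -384.    44.3]
```

View pics/s24.png

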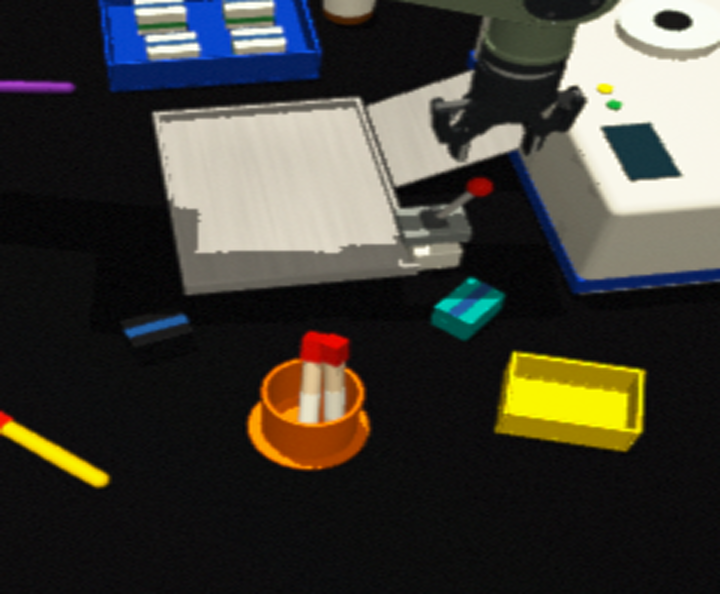

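Emit:
arm_command --pt "0 0 15 0 0 0 70" --pt "0 0 35 0 0 0 70" --pt "0 0 55 0 0 0 70" --pt "0 0 72 0 0 0 70" --pt "0 0 82 0 0 0 70" --pt "0 0 84 0 0 0 55" --pt "0 0 84 0 0 0 55" --pt "0 0 84 0 0 0 55"

```text
time_s: 60.58
tcp_pos: [672.5, -99.4, 117.1]
ee_rot: [180.0, -0.1, 0.0]
ft_force: [1.3, -0.3, -0.5]
width: 47.2
```

Emit:
arm_command --pt "-10 0 0 0 0 0 55" --pt "-20 0 0 0 0 0 55" --pt "-30 0 0 0 0 0 55" --pt "-40 0 0 0 0 0 55" --pt "-50 0 0 0 0 0 55" --pt "-60 0 0 0 0 0 55" --pt "-70 0 0 0 0 0 55" --pt "-77 0 0 0 0 0 55" --pt "-77 0 0 0 0 0 55"

```text
time_s: 61.7
tcp_pos: [594.2, -99.4, 116.2]
ee_rot: [-180.0, 0.1, 0.0]
ft_force: [-0.3, 0.3, -0.0]
width: 47.3
```

Emit:
arm_command --pt "-3 0 0 0 0 0 55" --pt "-6 0 0 0 0 0 55" --pt "-9 0 0 0 0 0 55" --pt "-9 0 0 0 0 0 55"

```text
time_s: 62.2
tcp_pos: [585.7, -99.4, 116.3]
ee_rot: [-180.0, 0.0, 0.0]
ft_force: [-0.2, -0.7, -0.1]
width: 47.1
```

Emit:
arm_command --pt "-3 0 0 0 0 0 55" --pt "-6 0 0 0 0 0 55" --pt "-8 0 0 0 0 0 55" --pt "-8 0 0 0 0 0 55"

```text
time_s: 62.7
tcp_pos: [582.8, -99.4, 116.3]
ee_rot: [180.0, -0.6, -0.0]
ft_force: [13.4, 1.0, -9.0]
width: 47.0
```

```bash
python3 fk.py add 0 0 84 0 0 0; python3 fk.py add -94 0 0 0 0 0; python3 log.py;  python3 - <<'E'
from h import *
im=cam('side'); cv2.imwrite('pics/s25.png',cv2.resize(im['color'][150:290,240:420],None,fx=4,fy=4,interpolation=2)[...,::-1])
E
```

```text
[672.1 -99.4 116.3] [-180.    0.    0.]
[578.1 -99.4 116.3] [-180.    0.    0.]
[-10.85  24.76  97.36   0.12  57.27 -10.88] [582.8 -99.4 116.3] [180.   -0.6  -0. ] [13.4  1.  -9. ] 47.0 62.7
```

View pics/s25.png

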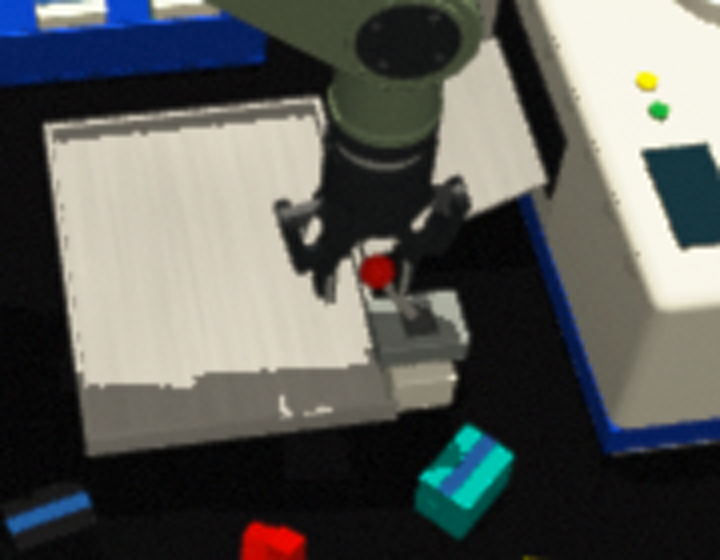

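It's at the run stop, with a 13 N reaction. I'll back off, lift and move away.

Emit:
arm_command --pt "5 0 0 0 0 0 55" --pt "8 0 0 0 0 0 62" --pt "11 0 0 0 0 0 70" --pt "14 0 0 0 0 0 70" --pt "14 0 0 0 0 0 70" --pt "14 0 -20 0 0 0 70" --pt "14 0 -50 0 0 0 70" --pt "14 0 -90 0 0 0 70" --pt "14 0 -130 0 0 0 70" --pt "-20 0 -150 0 0 0 70"

```text
time_s: 64.0
tcp_pos: [559.7, -99.6, 268.4]
ee_rot: [180.0, -0.2, 0.0]
ft_force: [-0.8, 0.4, -0.5]
width: 59.4
```

Emit:
arm_command --pt "-40 0 -10 0 0 0 70" --pt "-80 0 -20 0 0 0 70" --pt "-120 0 -30 0 0 0 70" --pt "-160 0 -40 0 0 0 70" --pt "-200 0 -40 0 0 0 70" --pt "-220 0 -40 0 0 0 70" --pt "-220 0 -40 0 0 0 70"

```text
time_s: 64.88
tcp_pos: [337.6, -99.4, 306.6]
ee_rot: [180.0, -0.1, -0.0]
ft_force: [-0.4, -1.4, 0.4]
width: 59.5
```

```bash
python3 log.py;  python3 - <<'E'
from h import *
from m import blobs
im=cam('top'); save(im,'t26.png'); W=cloud(im); c=im['color'].astype(int)
red=(c[...,0]>130)&(c[...,1]<70)&(c[...,2]<70)
n,L,st,ce=cv2.connectedComponentsWithStats(red.astype(np.uint8))
for i in range(1,n):
    if st[i,4]>10: print('red',ce[i].round(),np.nanmean(W[L==i],0).round(1))
for b in blobs(W,(350,255),(590,450),40,58): print('carton',*b)
im=cam('side'); cv2.imwrite('pics/s26.png',cv2.resize(im['color'][90:370,190:440],None,fx=3,fy=2.1,interpolation=2)[...,::-1])
E
```

```text
[-1.8290e+01 -5.1500e+00  1.0622e+02  2.0000e-02  7.8840e+01 -1.8260e+01] [337.6 -99.4 306.6] [ 1.8e+02 -1.0e-01 -0.0e+00] [-0.4 -1.4  0.4] 59.5 64.875
red [310. 160.] [594.5 -96.7 142.1]
red [393. 209.] [ 474.5 -306.1  135.7]
red [154. 326.] [168.5 299.6   7.4]
red [160. 327.] [165.5 281.1  18.1]
red [379. 329.] [ 175.6 -291.6   18.4]
carton 47 (163, 167) [587.4 292.3  48.8] [588.1 293.5] [75.1  3.9] 88.0
carton 367 (125, 187) [527.7 390.4  50.1] [528.5 391.4] [44.7 62.4] 88.9
carton 366 (158, 190) [524.6 300.3  50. ] [525.3 301.4] [43.9 60.9] 87.7
carton 377 (120, 228) [418.6 394.8  49.7] [419.  396.2] [44.2 60.8] 87.0
carton 377 (155, 227) [422.1 303.6  50.1] [422.1 304.4] [43.4 60.1] 90.0
```

View pics/t26.png

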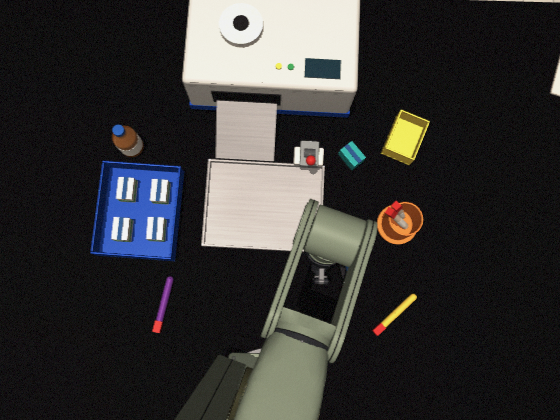

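View pics/s26.png

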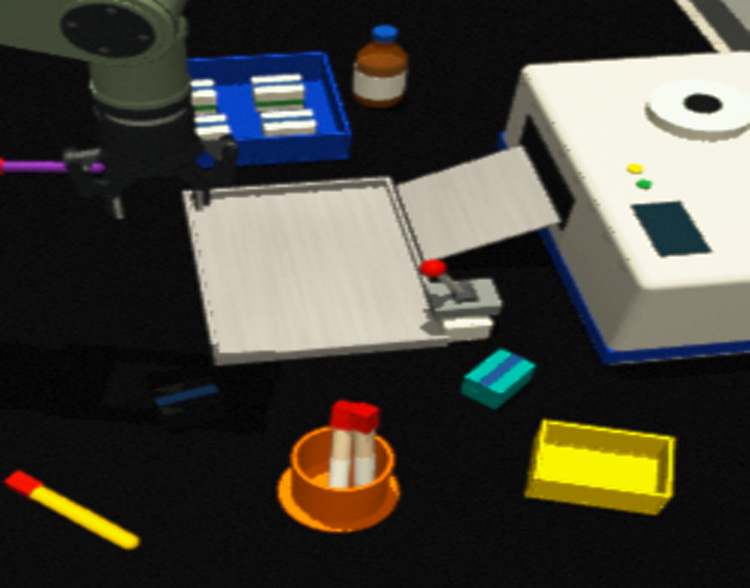

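Final state:
- The ball is back at (594,-97), matching the start reading.
- The four carton tops are all at z≈50.
- Both tubes are standing in the cup.
- The tray is empty.

Handing in.

```bash
python3 -c "
from workcell import robot
print(robot.close_job())"
```

```text
the job is handed in; nothing more can be done
None
```

I packed all four cartons and both tubes, put the switch back to run, and handed the job in at about 65 s of the 210 s allowed.

**What I did**
- **Hold:** I pushed the switch to its hold stop (10 N reaction) before touching the tray, and the pictures showed it leaning away.
- **Cartons:** All four went into the blue tote right way up, in a single layer.
- **Tubes:** Both were tilted upright and set in the orange cup. I felt the foot touch the cup floor before each release (10 N and 6 N).
- **Run:** With the tray empty, I pulled the switch back to its run stop (13 N reaction).

**Last checks**
- **Cartons:** The tops read about 50 mm above the bench, so they sit flat on the floor. The fourth sits about 7 mm off the spot I planned, well clear of the others.
- **Tubes:** Both caps are up above the rim. The tubes lean against the cup wall, because the mouth is much wider than they are. I did not see the feet directly in the final view.
- **Switch and tray:** The ball is within 2 mm of its starting position, and the tray is empty.
- **Left alone:** The bottle, tip box and look-alikes were not touched and look unmoved.
- **Disagreement:** The gripper read 16–17 mm on the 18 mm tube caps, but neither tube slipped.

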